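# Blow the toner dust off serviced roller units

## Robot

A 6-joint arm with a two-finger parallel gripper is mounted at the origin on the work surface. World frame = base frame: x ahead of the robot, y to its left, z up, the work surface at z = 0. Lengths are in m, angles in rad, forces in N, time in s.
With the tool pointing down it reaches from about 0.25 to 0.725 m from the base axis. Payload 4 kg.
Tool frame: the origin (TCP) lies at the very end of the fingers, on their centre line; the grasp point (between the pads) lies 19 mm behind it; z points along the fingers, y is the direction in which the jaws open and shut (so a half turn about z gives the same grasp; the last joint's range is limited). The gripper opens to 85 mm and grips with 20 to 120 N. Pads are 22 mm wide; open, the fingers measure 114 mm over their backs; the gripper's body (76 mm by 85 mm) begins 54 mm behind the grasp point. The pads swing forward as they close: fully open they stand 13 mm farther back than shut.
Start: joints at [1.342, 0.241, 0.005, 1.335, 0, 1.571], TCP at [0.113, 0.487, 0.231] pointing down, gripper open.
Joint ranges: [-2.72, 2.72], [-1.05, 1.87], [-1.09, 1.28], [-1.99, 2.15], [-1.42, 1.44], [-3.14, 3.14]. Speed limits (rad/s): [2.79, 2.79, 3.14, 3.14, 3.14, 3.14].

## Interface

Orientations are given as a unit quaternion [x, y, z, w].
In Python, from workcell import bot, camera gives the robot as it stands. The module is installed in compiled form; this text tells all that it offers.
- The arm moves only by the tool send_rows, never from a script. Its argument "deltas" is a list of rows, each an object with "grip": the opening, from 0 (shut) to 1 (fully open); "translation": the shift along the tool's x, y, z in m, a list of three; "twist": the turn, a rotation vector about the tool's x, y, z in degrees, a list of three. A call has 1 to 5 rows; each row is the pose to reach, as a shift and turn from the pose measured when the call began, along the tool's axes at that moment; what a row does not reach only later rows make up. A row lasts 1/8 s, in which the tool goes at most 62.5 mm and 10.7 degrees, less where a joint would pass 70% of its speed; a pose out of reach is approached as far as the arm can. A call with a gripper value outside its range is refused whole. The fingers move at their own pace and stop on an object; the grip force is fixed at half the most. Time passes only in rows, so rows that repeat a pose let the fingers close. It gives the time, the measured TCP pose, the force and the opening at its end, in the units of the state.
- bot.get_obs(): the state, without advancing time (a new reading comes with each control period).
- camera(name): name is "side" or "top"; returns a dict with "color" (400x640x3 uint8, blue, green, red), "intrinsics" (3x3 intrinsics, pixels), "k1" (the pictures are not rectified: a ray, as slopes to the right and down, at radius r is drawn at 1 + k1 r^2 times it, then the intrinsics apply), "xyz" and "rotation" of the camera in the world. Camera axes: x right, y down, z forward; pixel columns grow to the right and rows downward; lengths in m; the calibration is good to about 2 mm. A picture is of the moment at which its call begins. There is no depth.
- bot.job_done(): hands the job in, once; it reports no verdict.
The state is a dict: "clock": time; "joint_pos": joint angles; "joint_vel": joint speeds; "tau": joint torques, N m; "eef_pos": TCP position; "tool_rot": TCP orientation; "ft_force": force on the tool from outside, world axes, zero at the start; "ft_torque": the same for the moment, N m; "grip_width": finger opening in m.
Only numpy, scipy, OpenCV 4.12 (cv2) and the standard library are available. Lean on these libraries where they do the work, as an engineer would, in place of code of your own. Each camera call takes 0.05 s, during which the arm holds its last target.

## Task

Put every loose roller unit on the bench into the open parts tray, none stacked on another, while it stands on its rubber mat, then carry the loaded tray level by its centre fin to the slotted down-draught plate and set it down flat, centred and square. Flip the isolator lever on (leaning away from the robot), twist the starter knob clockwise to its stop and let it spring back, then flip the isolator off again and bring the loaded tray back onto the middle of its mat, square to it. Never twist the starter while the isolator is off, never tip the tray, and leave everything else on the bench where it is.

Things in the scene. Friction and masses are not known exactly. Their poses are not given: they have to be found in the camera images.
- tray_floor (a point): Open grey parts tray, outside 176 x 172 x 32 mm high, walls and floor 4 mm thick, about 0.35 kg, loose. This point: centre of its inner floor, 4 mm above its underside. Its x runs along the 176 mm side and along the black fin that stands up in the tray's middle; its y across the fin; z up. Each half beside the fin (inside y from 7 to 82 mm) takes two roller units side by side, lying across it: centres at about x = +-38, y = +-45 mm, long axis along y.
- tray_grip (a point): Point to grip on the tray's black centre fin (60 mm long along the tray's x, 14 mm thick along its y, top 85 mm above the tray's underside). This point lies 70 mm above the underside, on the tray's vertical axis through its centre; axes as the tray's.
- roller1_mid (a point): Pick-up roller unit: white plastic frame with a dark rubber roller, a block 66 mm long (its x) x 32 mm wide (its y) x 34 mm high (its z), about 0.09 kg, loose on the bench and does not roll. This point: its centre, 17 mm above its underside. There are two to four alike; absent ones read None.
- roller2_mid (a point): Pick-up roller unit: white plastic frame with a dark rubber roller, a block 66 mm long (its x) x 32 mm wide (its y) x 34 mm high (its z), about 0.09 kg, loose on the bench and does not roll. This point: its centre, 17 mm above its underside. There are two to four alike; absent ones read None.
- roller3_mid (a point): Pick-up roller unit: white plastic frame with a dark rubber roller, a block 66 mm long (its x) x 32 mm wide (its y) x 34 mm high (its z), about 0.09 kg, loose on the bench and does not roll. This point: its centre, 17 mm above its underside. There are two to four alike; absent ones read None.
- roller4_mid (a point): Pick-up roller unit: white plastic frame with a dark rubber roller, a block 66 mm long (its x) x 32 mm wide (its y) x 34 mm high (its z), about 0.09 kg, loose on the bench and does not roll. This point: its centre, 17 mm above its underside. There are two to four alike; absent ones read None.
- mat_top (a point): Fixed black rubber mat 204 (its x) x 196 (its y) x 4 mm thick, on which the tray starts. This point: centre of its top face, z up. Mat and plate stand side by side and may change places.
- plate_top (a point): Fixed down-draught plate: aluminium slab 204 (its x) x 196 (its y) x 16 mm thick with seven dark slots along its x. This point: centre of its top face, z up.
- isolator (a joint): Isolator lever angle: 0 = off, leaning 0.6 rad towards the robot side (the box's -x); 1.2 = on, leaning 0.6 rad the other way (the box's +x). The weighted lever falls over centre to the nearer end from either side of 0.6 and stays there; it takes about 0.15 N m (about 2 N at the crossbar) to move it off an end.
- isolator_hinge (a point): The lever's hinge, at the centre of the top of the fixed white isolator box (100 along its x, 80 along its y, 50 mm high), 50 mm above the bench. The lever swings in this frame's x-z plane; x is the way from off to on; z up. Two dark cheeks on the box top beside the lever are no obstacle. The isolator and starter boxes stand at the left and right ends and may change places.
- isolator_tip (a point): Middle of the dark steel crossbar at the lever's end, 85 mm from the hinge; the crossbar is 64 mm long along the box's y and 20 mm thick; the steel lever below it is 12 mm thick.
- starter (a joint): Starter knob angle: 0 = at rest, grows as the knob is turned clockwise seen from above, stop at 1.2 rad. A spring (0.12 N m per rad) returns it to 0 when it is let go.
- starter_axis (a point): Point on the vertical turning axis of the starter knob at gripping height, 79 mm above the bench; axes of the fixed white starter box (90 x 90 x 45 mm high), z up. The knob is a black upright bar 52 mm long, 14 mm thick, spanning 53 to 93 mm above the bench on a 56 mm disc; at rest the bar lies along this frame's x.
- jar: A bystander: low jar, 52 mm across, 60 mm high; origin under its centre. Leave it alone.
- gear: A bystander: white stepped gear wheel, 60 mm across, 30 mm high; origin under its centre. Leave it alone.
- air_can: A bystander: bare metal can, 56 mm across, 85 mm high; origin under its centre. Leave it alone.
- cup: A bystander: white cup, 60 mm across, 75 mm high; origin under its centre. Leave it alone.

How it is judged:
On the way, in this order (a step that is already met when the one before it is completed fails the run):
1. every roller unit is in the tray on its mat (x of roller1_mid in the frame of tray_floor between -0.084 and 0.084 m and y of roller1_mid in the frame of tray_floor between -0.082 and 0.082 m and z of roller1_mid in the frame of tray_floor between 0 and 0.042 m and x of roller2_mid in the frame of tray_floor between -0.084 and 0.084 m and y of roller2_mid in the frame of tray_floor between -0.082 and 0.082 m and z of roller2_mid in the frame of tray_floor between 0 and 0.042 m and x of roller3_mid in the frame of tray_floor between -0.084 and 0.084 m and y of roller3_mid in the frame of tray_floor between -0.082 and 0.082 m and z of roller3_mid in the frame of tray_floor between 0 and 0.042 m and x of roller4_mid in the frame of tray_floor between -0.084 and 0.084 m and y of roller4_mid in the frame of tray_floor between -0.082 and 0.082 m and z of roller4_mid in the frame of tray_floor between 0 and 0.042 m and z of tray_floor in the frame of mat_top below 0.012 m and horizontal distance between tray_floor and mat_top below 0.09 m), for 0.2 s.
2. the loaded tray stands centred and square on the plate, let go (x of roller1_mid in the frame of tray_floor between -0.084 and 0.084 m and y of roller1_mid in the frame of tray_floor between -0.082 and 0.082 m and z of roller1_mid in the frame of tray_floor between 0 and 0.042 m and x of roller2_mid in the frame of tray_floor between -0.084 and 0.084 m and y of roller2_mid in the frame of tray_floor between -0.082 and 0.082 m and z of roller2_mid in the frame of tray_floor between 0 and 0.042 m and x of roller3_mid in the frame of tray_floor between -0.084 and 0.084 m and y of roller3_mid in the frame of tray_floor between -0.082 and 0.082 m and z of roller3_mid in the frame of tray_floor between 0 and 0.042 m and x of roller4_mid in the frame of tray_floor between -0.084 and 0.084 m and y of roller4_mid in the frame of tray_floor between -0.082 and 0.082 m and z of roller4_mid in the frame of tray_floor between 0 and 0.042 m and x of tray_floor in the frame of plate_top between -0.03 and 0.03 m and y of tray_floor in the frame of plate_top between -0.03 and 0.03 m and z of tray_floor in the frame of plate_top below 0.01 m and angle between tray_floor's own z axis and vertical below 0.06 rad and (angle between the x axis of tray_floor and the x axis of plate_top, either way round below 0.26 rad or angle between the x axis of tray_floor and the y axis of plate_top, either way round below 0.26 rad) and distance between the grasp point and tray_grip above 0.05 m), for 0.2 s.
3. the isolator is on (value of joint isolator above 1.05 rad), for 0.2 s.
4. the starter is twisted to its stop with the isolator on (value of joint isolator above 1.05 rad and value of joint starter above 1.08 rad), for 0.1 s.
5. the starter has sprung back, isolator still on (value of joint isolator above 1.05 rad and value of joint starter below 0.1 rad), for 0.2 s.
6. the isolator is off again, the starter at rest (value of joint isolator below 0.15 rad and value of joint starter below 0.1 rad), for 0.2 s.
At the end, for the whole second after the job is handed in: The tray stands level and at rest on the mat, its centre within 30 mm of the mat's along each side and square to it (15 degrees), with every roller unit inside it on its floor, not stacked (centre no more than 42 mm above the floor); the isolator is off and the starter at rest (all of step 6 and x of roller1_mid in the frame of tray_floor between -0.084 and 0.084 m and y of roller1_mid in the frame of tray_floor between -0.082 and 0.082 m and z of roller1_mid in the frame of tray_floor between 0 and 0.042 m and x of roller2_mid in the frame of tray_floor between -0.084 and 0.084 m and y of roller2_mid in the frame of tray_floor between -0.082 and 0.082 m and z of roller2_mid in the frame of tray_floor between 0 and 0.042 m and x of roller3_mid in the frame of tray_floor between -0.084 and 0.084 m and y of roller3_mid in the frame of tray_floor between -0.082 and 0.082 m and z of roller3_mid in the frame of tray_floor between 0 and 0.042 m and x of roller4_mid in the frame of tray_floor between -0.084 and 0.084 m and y of roller4_mid in the frame of tray_floor between -0.082 and 0.082 m and z of roller4_mid in the frame of tray_floor between 0 and 0.042 m and x of tray_floor in the frame of mat_top between -0.03 and 0.03 m and y of tray_floor in the frame of mat_top between -0.03 and 0.03 m and z of tray_floor in the frame of mat_top below 0.01 m and angle between tray_floor's own z axis and vertical below 0.06 rad and (angle between the x axis of tray_floor and the x axis of mat_top, either way round below 0.26 rad or angle between the x axis of tray_floor and the y axis of mat_top, either way round below 0.26 rad)); the robot touches nothing.
It fails at once if the starter is twisted while the isolator is off (value of joint starter above 0.4 rad and value of joint isolator below 0.5 rad).
It fails at once if the tray is tipped by more than 35 degrees (angle between tray_floor's own z axis and vertical above 0.6 rad).
It fails at once if a bystander on the bench is moved by more than 40 mm (distance of any of jar, gear, air_can, cup from where it was at the start of the episode above 0.04 m).
Of roller1, roller2, roller3, roller4 only 2 to 4 are there at a start; the rules pass over those that are not, and their reading is None.
At some moment in a run one of roller1, roller2, roller3, roller4, tray may be knocked a few centimetres aside while the robot is not near it.
Once in a run the grip may slacken for a moment while it holds something.
It also fails if it takes over 210 s, if anything falls off the work surface, if the arm or the gripper's body presses on something with over 40 N, if the wrist force passes 120 N, or if a joint passes its speed limit or range.

## Working session

There is one attempt and no reset: what is moved stays moved. The work goes in short steps, Python scripts to look and compute and a tool call to move; the robot and the scene stay as the last step left them, time stands still between calls to the robot, and variables do not carry over. Pictures are saved under pics/ and viewed, and the job is handed in when it is done.

Besides the shell and the picture viewer there is one more tool, called after "Emit:" as name(argument=value, ...) on one line, values as JSON. send_rows: Moves the arm, as the interface text tells. Its arguments: {"type":"object","properties":{"deltas":{"type":"array","items":{"type":"object","properties":{"grip":{"type":"number"},"translation":{"type":"array","items":{"type":"number"}},"twist":{"type":"array","items":{"type":"number"}}}}}},"required":["deltas"]}

```bash
mkdir -p pics; python3 - <<'E'
from workcell import bot, camera
import cv2
o=bot.get_obs(); print(o)
for n in("side","top"):
    c=camera(n); cv2.imwrite(f"pics/{n}0.png",c["color"]); print(n,c["intrinsics"],c["k1"],c["xyz"],c["rotation"])
E
```

```text
{'clock': 0.0, 'joint_pos': array([ 1.34201056e+00,  2.41422642e-01,  3.69135663e-03,  1.33518668e+00,
       -2.12977031e-06,  1.57079734e+00]), 'joint_vel': array([-0.00198457,  0.00201021, -0.00019115, -0.0012817 ,  0.0002097 ,
        0.0011134 ]), 'tau': array([-2.19256167e-04, -3.72319686e+01,  2.52408117e+01,  1.69163133e-02,
       -6.37973744e-05,  1.26934463e-07]), 'eef_pos': array([0.11325229, 0.48634463, 0.23039559]), 'tool_rot': array([ 1.14143996e-01,  9.93463649e-01, -1.05400529e-03, -1.20026959e-04]), 'ft_force': array([-0.19496503, -0.43575089,  0.49542063]), 'ft_torque': array([0.04998346, 0.00667927, 0.03082363]), 'grip_width': 0.08508148686471077}
side [[424.57888738   0.         320.89878918]
 [  0.         424.57888738 198.33171956]
 [  0.           0.           1.        ]] -0.09769700627028714 [-0.05060669 -0.69065506  0.63076525] [ 0.82211364 -0.29043358  0.15889824 -0.46317259]
top [[452.07107091   0.         314.15561222]
 [  0.         452.07107091 194.45066273]
 [  0.           0.           1.        ]] 0.00942361124343805 [ 0.35182968 -0.00993396  1.17826478] [ 0.70706581 -0.70415799  0.04363883 -0.04811573]
```

View pics/top0.png

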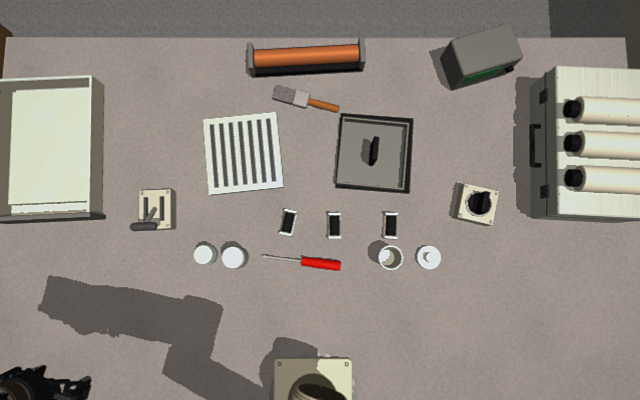

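View pics/side0.png

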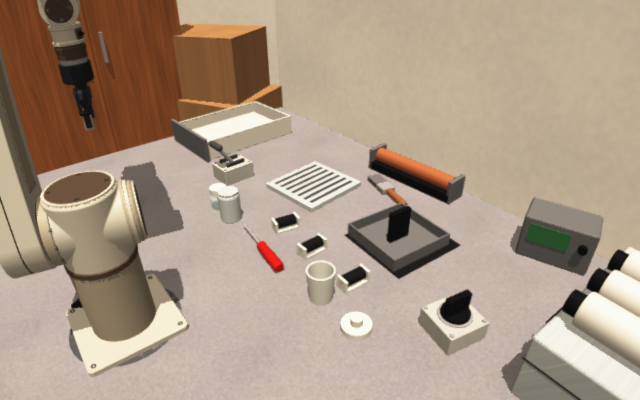

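The top view shows three rollers at about (288,222), (334,225) and (390,225). The tray on its mat is at (374,152), the plate at (244,153), the isolator at (156,210) and the starter at (478,203). Next I'll measure them.

```bash
cat > h.py <<'E'
import numpy as np, cv2
from scipy.spatial.transform import Rotation as R
from workcell import bot, camera
def ray(c,uv):
    K=c["intrinsics"];x=(uv[0]-K[0,2])/K[0,0];y=(uv[1]-K[1,2])/K[1,1]
    rd=np.hypot(x,y);r=rd
    for _ in range(20): r=rd/(1+c["k1"]*r*r)
    s=r/rd if rd>0 else 1
    return R.from_quat(c["rotation"]).apply([x*s,y*s,1])
def onz(c,uv,z):
    d=ray(c,uv);return np.array(c["xyz"])+d*(z-c["xyz"][2])/d[2]
def proj(c,p):
    q=R.from_quat(c["rotation"]).inv().apply(np.array(p)-c["xyz"]);x,y=q[0]/q[2],q[1]/q[2]
    f=1+c["k1"]*(x*x+y*y);K=c["intrinsics"]
    return np.array([x*f*K[0,0]+K[0,2],y*f*K[1,1]+K[1,2]])
def tri(ca,ua,cb,ub):
    a,b=ray(ca,ua),ray(cb,ub);A=np.stack([a,-b],1);d=np.array(cb["xyz"])-ca["xyz"]
    t=np.linalg.lstsq(A,d,rcond=None)[0];p=ca["xyz"]+a*t[0];q=cb["xyz"]+b*t[1]
    return (p+q)/2,np.linalg.norm(p-q)
def zoom(c,box,name,f):
    x0,y0,x1,y1=box;cv2.imwrite("pics/"+name,cv2.resize(c["color"][y0:y1,x0:x1],None,fx=f,fy=f,interpolation=cv2.INTER_CUBIC))
E
python3 - <<'E'
from h import *
c=camera("top")
zoom(c,(265,195,425,275),"z1.png",5)
zoom(c,(195,100,425,200),"z2.png",3.4)
zoom(c,(120,180,190,240),"z3.png",8)
zoom(c,(445,175,515,230),"z4.png",8)
E
```

```text
(no output)
```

View pics/z1.png

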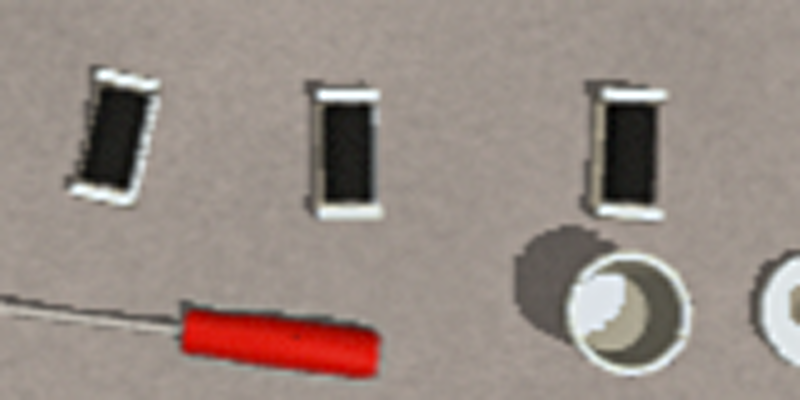

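View pics/z2.png

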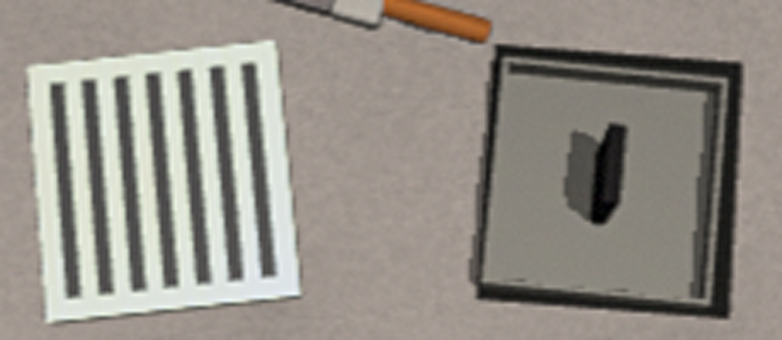

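View pics/z3.png

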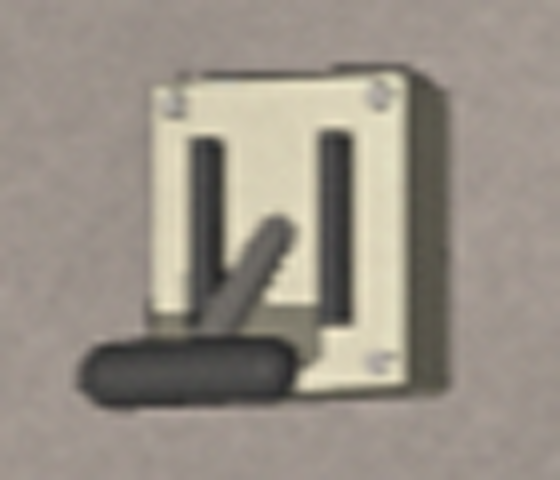

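View pics/z4.png

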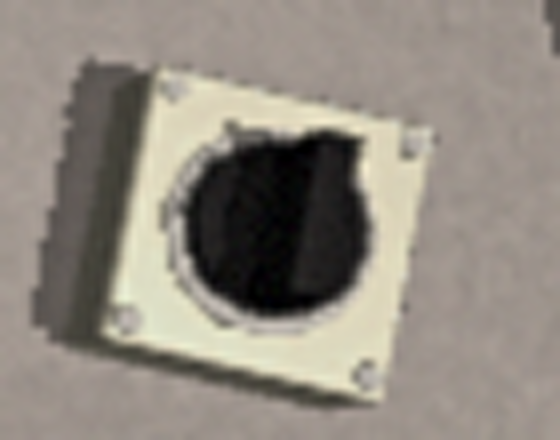

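```bash
python3 - <<'E'
from h import *
c=camera("top");s=camera("side")
zoom(c,(330,108,420,198),"z5.png",6.6)
zoom(s,(340,190,465,275),"z6.png",6.4)
zoom(s,(415,280,495,355),"z7.png",8)
zoom(s,(200,135,260,185),"z8.png",10)
E
```

```text
(no output)
```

View pics/z5.png

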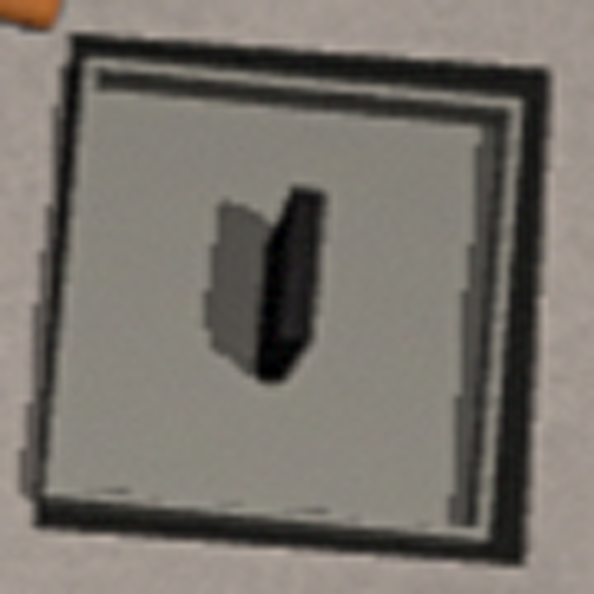

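View pics/z6.png

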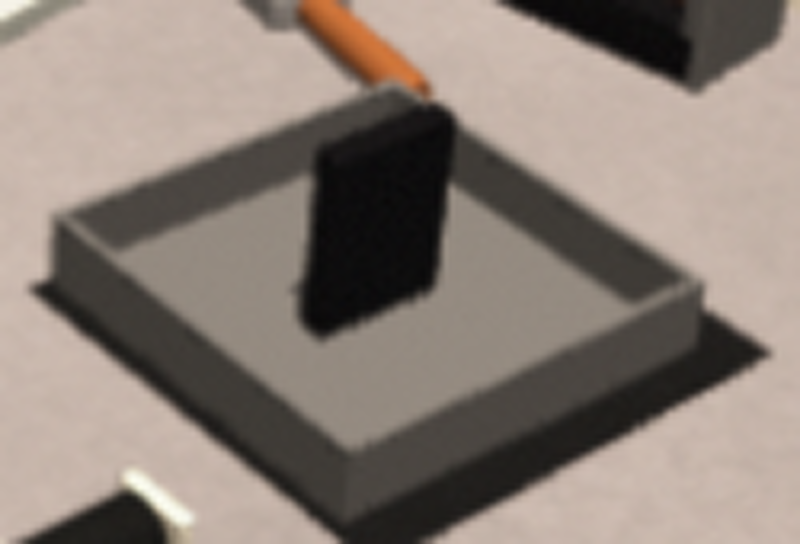

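View pics/z7.png

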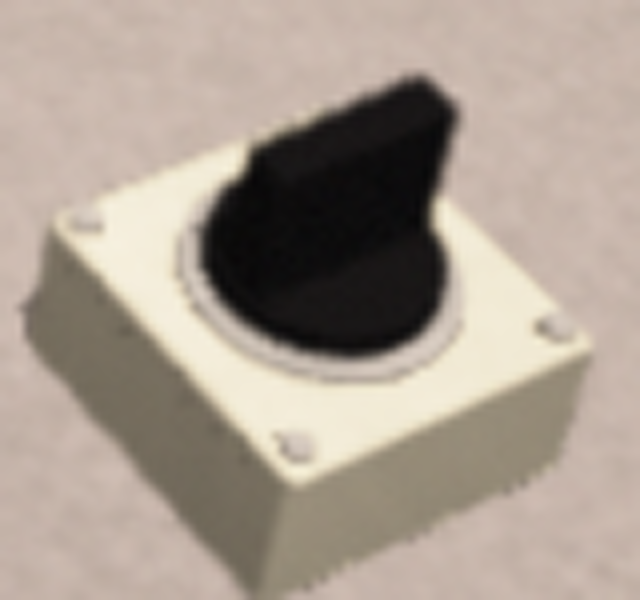

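View pics/z8.png

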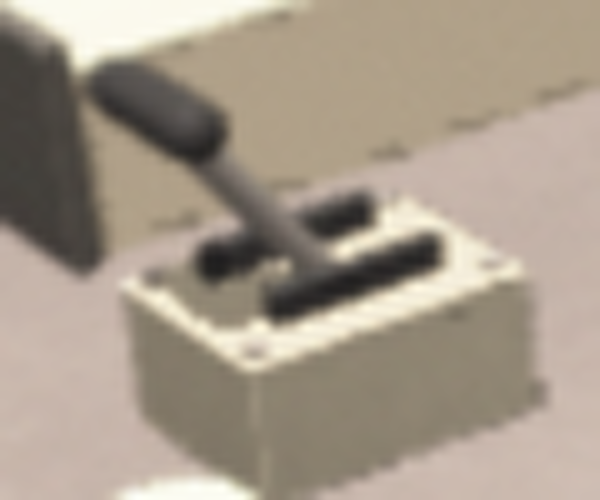

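```bash
python3 - <<'E'
from h import *
c=camera("top");s=camera("side")
def q(name,cam,pts,off,f,z):
    P=np.array([onz(cam,((u+.5)/f-.5+off[0],(v+.5)/f-.5+off[1]),z)[:2] for u,v in pts])
    print(name,P.mean(0).round(4)); 
    for i in range(len(P)):
        d=P[(i+1)%len(P)]-P[i];print("   ",P[i].round(4),"len",np.hypot(*d).round(4),"ang",np.degrees(np.arctan2(d[1],d[0])).round(1))
q("r1",c,[(98,70),(160,84),(132,203),(70,190)],(265,195),5,.034)
q("r2",c,[(314,90),(380,92),(382,217),(314,215)],(265,195),5,.034)
q("r3",c,[(600,88),(666,92),(662,218),(594,210)],(265,195),5,.034)
q("plate",c,[(28,67),(274,40),(300,297),(47,323)],(195,100),3.4,.016)
q("mat",c,[(73,38),(550,72),(525,565),(37,525)],(330,108),6.6,.004)
q("rim",c,[(77,58),(525,97),(493,545),(38,500)],(330,108),6.6,.036)
q("rimside",s,[(55,218),(392,85),(703,288),(345,455)],(340,190),6.4,.036)
q("finside",s,[(318,152),(415,102),(455,118),(335,168)],(340,190),6.4,.089)
q("iso",c,[(152,88),(405,70),(408,385),(150,400)],(120,180),8,.05)
q("isoside",s,[(122,287),(400,197),(530,275),(255,368)],(200,135),10,.05)
q("st",c,[(160,68),(432,128),(382,403),(105,335)],(445,175),8,.045)
q("stside",s,[(52,222),(290,120),(592,345),(290,485)],(415,280),8,.045)
q("knobside",s,[(248,160),(420,75),(458,108),(270,178)],(415,280),8,.093)
E
```

```text
r1 [0.4308 0.0646]
    [0.4647 0.0737] len 0.0324 ang -102.5
    [0.4576 0.0421] len 0.0618 ang 167.3
    [0.3973 0.0556] len 0.032 ang 78.5
    [0.4037 0.087 ] len 0.0624 ang -12.4
r2 [ 0.4229 -0.0531]
    [ 0.4549 -0.0362] len 0.0335 ang -91.5
    [ 0.454  -0.0697] len 0.0632 ang -179.3
    [ 0.3908 -0.0705] len 0.0343 ang 88.6
    [ 0.3917 -0.0362] len 0.0632 ang 0.0
r3 [ 0.4242 -0.1961]
    [ 0.4565 -0.1812] len 0.0334 ang -93.3
    [ 0.4546 -0.2146] len 0.0637 ang 177.1
    [ 0.391  -0.2114] len 0.0343 ang 83.6
    [ 0.3948 -0.1772] len 0.0618 ang -3.7
plate [0.6135 0.1868]
    [0.7034 0.2938] len 0.1929 ang -83.3
    [0.7257 0.1022] len 0.2042 ang -173.5
    [0.5228 0.0792] len 0.194 ang 96.1
    [0.5021 0.272 ] len 0.2025 ang 6.2
mat [ 0.6175 -0.1613]
    [ 0.7247 -0.0721] len 0.1935 ang -94.1
    [ 0.7109 -0.2652] len 0.202 ang 175.9
    [ 0.5094 -0.2506] len 0.1939 ang 85.5
    [ 0.5248 -0.0572] len 0.2005 ang -4.3
rim [ 0.61   -0.1521]
    [ 0.7064 -0.072 ] len 0.1768 ang -95.0
    [ 0.691  -0.2482] len 0.1788 ang 174.8
    [ 0.5129 -0.2319] len 0.1763 ang 84.5
    [ 0.5298
[... 673 characters left out ...]
093 0.4327] len 0.0756 ang -87.5
    [0.5126 0.3572] len 0.095 ang -179.5
    [0.4176 0.3564] len 0.0755 ang 95.0
st [ 0.478  -0.4149]
    [ 0.5303 -0.3826] len 0.0867 ang -102.6
    [ 0.5114 -0.4672] len 0.0889 ang 167.2
    [ 0.4247 -0.4475] len 0.0878 ang 76.2
    [ 0.4456 -0.3622] len 0.0871 ang -13.6
stside [ 0.4747 -0.4149]
    [ 0.446  -0.3636] len 0.0725 ang -12.2
    [ 0.5169 -0.3789] len 0.0901 ang -94.0
    [ 0.5105 -0.4688] len 0.0876 ang 166.5
    [ 0.4253 -0.4484] len 0.0873 ang 76.3
knobside [ 0.4782 -0.4152]
    [ 0.453  -0.4061] len 0.0527 ang -9.6
    [ 0.505  -0.4149] len 0.0122 ang -101.3
    [ 0.5026 -0.4269] len 0.0523 ang 164.3
    [ 0.4523 -0.4127] len 0.0066 ang 83.5
```

```bash
cat >> h.py <<'E'
def go(x,y,z,psi,o=None):
    o=o or bot.get_obs();p=np.array(o["eef_pos"]);r=R.from_quat(o["tool_rot"])
    a=np.radians(psi);ty=np.array([np.cos(a),np.sin(a),0]);tz=np.array([0,0,-1.]);tx=np.cross(ty,tz)
    best=None
    for s in(1,-1):
        T=R.from_matrix(np.stack([s*tx,s*ty,tz],1));rv=np.degrees((r.inv()*T).as_rotvec())
        if best is None or np.linalg.norm(rv)<np.linalg.norm(best): best=rv
    print("T",r.inv().apply(np.array([x,y,z])-p).round(3).tolist(),"tw",best.round(1).tolist(),"| at",p.round(4),"psi",np.degrees(np.arctan2(*r.as_matrix()[1::-1,1])).round(1),"w",round(o["grip_width"],4),"F",np.round(o["ft_force"],1),"t",round(o["clock"],2),"j6",round(o["joint_pos"][5],2))
E
python3 -c "
from h import *
go(.431,.065,.15,77.5)"
```

```text
T [-0.405, -0.339, 0.081] tw [-0.0, 0.0, -0.6] | at [0.1134 0.4868 0.2311] psi 76.9 w 0.0858 F [-0.3 -0.  -0.6] t 0.35 j6 1.57
```

Emit:
send_rows(deltas=[{"grip": 0.75, "translation": [-0.045, -0.038, 0], "twist": [0, 0, 0]}, {"grip": 0.75, "translation": [-0.09, -0.075, 0.01], "twist": [0, 0, 0]}, {"grip": 0.75, "translation": [-0.14, -0.115, 0.02], "twist": [0, 0, 0]}, {"grip": 0.75, "translation": [-0.18, -0.15, 0.03], "twist": [0, 0, 0]}, {"grip": 0.75, "translation": [-0.225, -0.19, 0.04], "twist": [0, 0, -0.6]}])

```text
clock: 0.98
eef_pos: [0.2904, 0.2494, 0.1912]
tool_rot: [0.108, 0.994, 0.0, 0.0]
ft_force: [0.3, -0.1, -0.7]
grip_width: 0.064
```

```bash
python3 -c "
from h import *
go(.431,.065,.12,77.5)"
```

```text
T [-0.177, -0.15, 0.071] tw [0.0, 0.1, 0.1] | at [0.2904 0.2494 0.1912] psi 77.6 w 0.064 F [ 0.3 -0.1 -0.7] t 0.97 j6 0.93
```

Emit:
send_rows(deltas=[{"grip": 0.75, "translation": [-0.045, -0.038, 0.018], "twist": [0, 0, 0]}, {"grip": 0.75, "translation": [-0.09, -0.075, 0.036], "twist": [0, 0, 0]}, {"grip": 0.75, "translation": [-0.135, -0.113, 0.053], "twist": [0, 0, 0]}, {"grip": 0.75, "translation": [-0.177, -0.15, 0.071], "twist": [0, 0, 0]}, {"grip": 0.75, "translation": [-0.177, -0.15, 0.071], "twist": [0, 0, 0]}])

```text
clock: 1.6
eef_pos: [0.4319, 0.0618, 0.119]
tool_rot: [0.112, 0.994, -0.0, -0.0]
ft_force: [-0.8, 0.5, -0.2]
grip_width: 0.064
```

```bash
python3 -c "
from h import *
go(.431,.065,.012,77.5)
c=camera('top');s=camera('side')
zoom(c,(255,180,415,270),'a1.png',5);zoom(s,(230,150,400,300),'a2.png',4)"
```

```text
T [0.002, 0.003, 0.107] tw [-0.0, -0.0, -0.3] | at [0.4319 0.0618 0.119 ] psi 77.2 w 0.064 F [-0.8  0.5 -0.2] t 1.6 j6 0.37
```

View pics/a1.png

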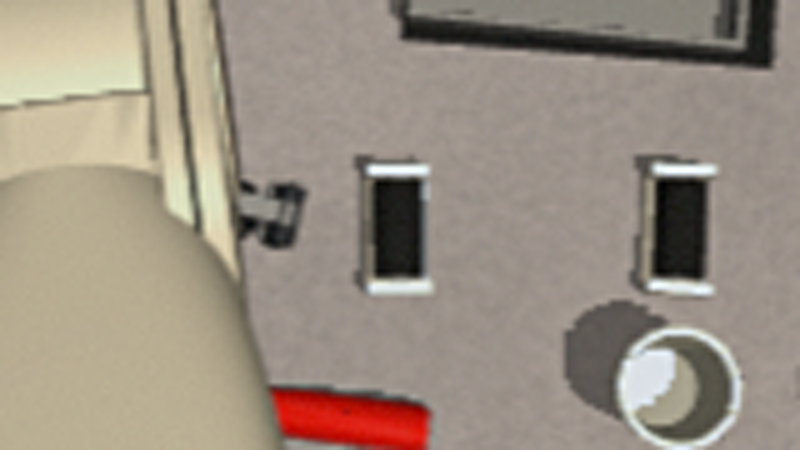

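View pics/a2.png

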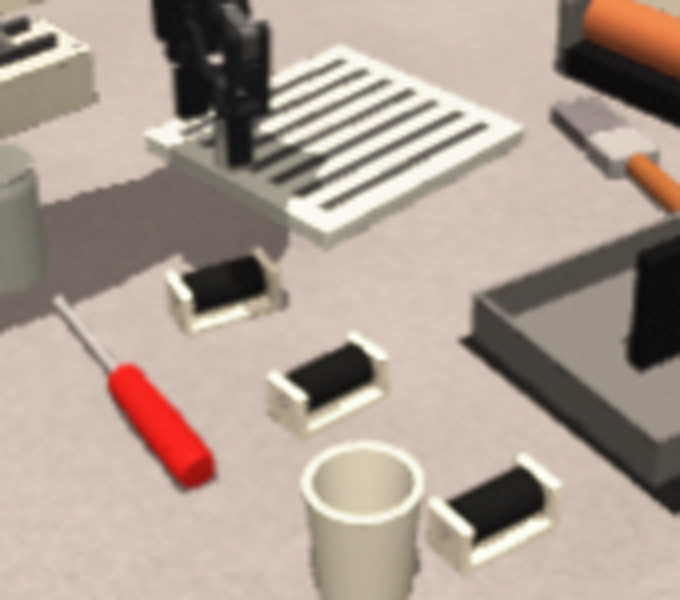

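Emit:
send_rows(deltas=[{"grip": 0.75, "translation": [0.002, 0.003, 0.03], "twist": [0, 0, 0]}, {"grip": 0.75, "translation": [0.002, 0.003, 0.06], "twist": [0, 0, 0]}, {"grip": 0.75, "translation": [0.002, 0.003, 0.09], "twist": [0, 0, 0]}, {"grip": 0.75, "translation": [0.002, 0.003, 0.109], "twist": [0, 0, 0]}, {"grip": 0.75, "translation": [0.002, 0.003, 0.109], "twist": [0, 0, 0]}])

```text
clock: 2.33
eef_pos: [0.4275, 0.0691, 0.0104]
tool_rot: [0.108, 0.994, 0.0, -0.002]
ft_force: [-0.1, 0.2, 0.1]
grip_width: 0.0641
```

```bash
python3 -c "
from h import *
go(.431,.065,.01,77.5)
s=camera('side')
zoom(s,(240,190,330,250),'a3.png',8)"
```

```text
T [-0.004, -0.003, 0.0] tw [-0.0, -0.2, 0.1] | at [0.4275 0.0691 0.0104] psi 77.6 w 0.0641 F [-0.1  0.2  0.1] t 2.33 j6 0.38
```

View pics/a3.png

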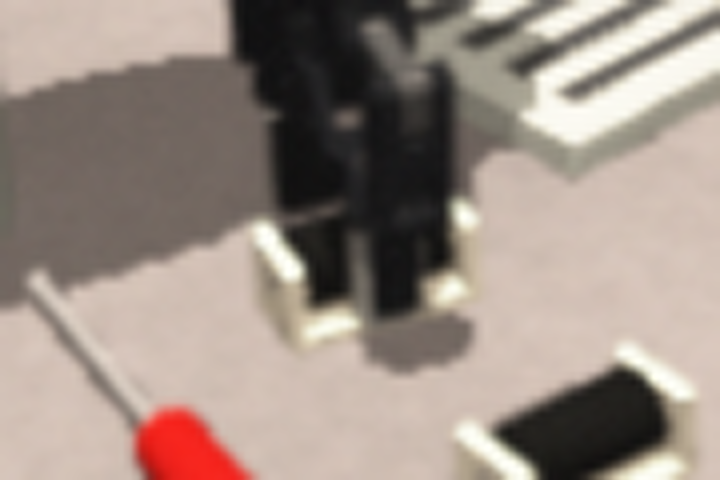

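The fingers straddle roller 1 mid-length, so I'll close.

Emit:
send_rows(deltas=[{"grip": 0, "translation": [-0.002, -0.002, 0], "twist": [0, 0, 0]}, {"grip": 0, "translation": [-0.002, -0.002, 0], "twist": [0, 0, 0]}, {"grip": 0, "translation": [-0.002, -0.002, 0], "twist": [0, 0, 0]}, {"grip": 0, "translation": [-0.002, -0.002, 0], "twist": [0, 0, 0]}])

```text
clock: 2.88
eef_pos: [0.4314, 0.067, 0.0127]
tool_rot: [0.108, 0.994, 0.001, 0.001]
ft_force: [-0.4, 0.5, 6.5]
grip_width: 0.0305
```

Emit:
send_rows(deltas=[{"grip": 0, "translation": [0, 0, -0.04], "twist": [0, 0, 0]}, {"grip": 0, "translation": [0, 0, -0.08], "twist": [0, 0, 0]}, {"grip": 0, "translation": [0, 0, -0.12], "twist": [0, 0, 0]}, {"grip": 0, "translation": [0, 0, -0.14], "twist": [0, 0, 0]}])

```text
clock: 3.38
eef_pos: [0.4324, 0.0669, 0.1555]
tool_rot: [0.108, 0.994, 0.001, 0.003]
ft_force: [0.2, 0.4, -1.2]
grip_width: 0.0309
```

```bash
python3 -c "
from h import *
import numpy as np
a=np.radians(-5.1);ex=np.array([np.cos(a),np.sin(a)]);ey=np.array([-np.sin(a),np.cos(a)])
for x,y in((.038,.046),(-.038,.046),(.038,-.046),(-.038,-.046)): print(x,y,(np.array([.6095,-.153])+x*ex+y*ey).round(4))
go(.6095,-.153,.15,-5)
s=camera('side')
zoom(s,(210,110,330,210),'a4.png',6)"
```

```text
0.038 0.046 [ 0.6514 -0.1106]
-0.038 0.046 [ 0.5757 -0.1038]
0.038 -0.046 [ 0.6433 -0.2022]
-0.038 -0.046 [ 0.5676 -0.1954]
T [-0.22, -0.177, 0.006] tw [0.4, 0.1, 82.6] | at [0.4324 0.0669 0.1555] psi 77.6 w 0.0309 F [ 0.2  0.4 -1.2] t 3.38 j6 0.37
```

View pics/a4.png

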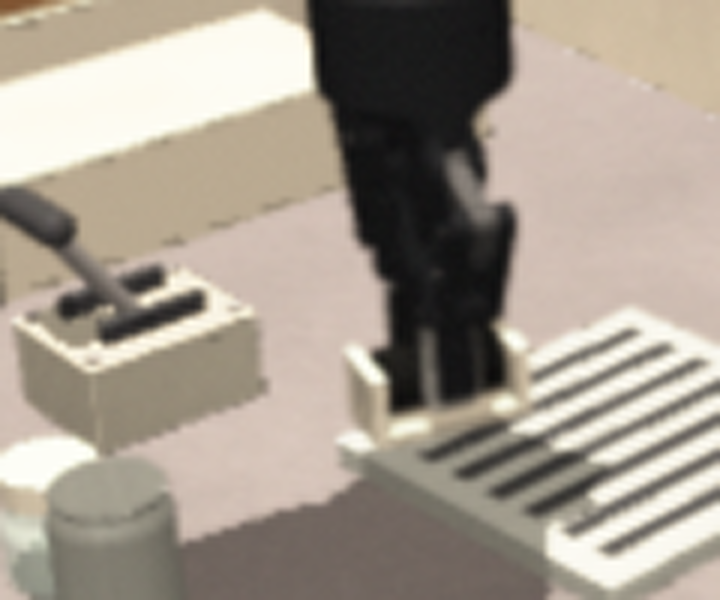

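```bash
python3 -c "
from h import *
go(.6514,-.1106,.16,-5)"
```

```text
T [-0.251, -0.127, -0.001] tw [0.6, 0.2, 82.6] | at [0.4335 0.0671 0.1573] psi 77.6 w 0.0311 F [ 1.6 -0.3  0.2] t 3.42 j6 0.37
```

Emit:
send_rows(deltas=[{"grip": 0, "translation": [-0.03, -0.015, 0], "twist": [0, 0, 10]}, {"grip": 0, "translation": [-0.065, -0.032, 0], "twist": [0, 0, 20]}, {"grip": 0, "translation": [-0.1, -0.05, 0], "twist": [0, 0, 30]}, {"grip": 0, "translation": [-0.13, -0.066, 0], "twist": [0, 0, 40]}, {"grip": 0, "translation": [-0.16, -0.08, 0], "twist": [0, 0, 50]}])

```text
clock: 4.05
eef_pos: [0.5729, -0.0465, 0.1575]
tool_rot: [0.521, 0.854, 0.003, 0.003]
ft_force: [-0.3, -0.2, -1.4]
grip_width: 0.0309
```

```bash
python3 -c "
from h import *
go(.6514,-.1106,.15,-5)"
```

```text
T [-0.093, 0.04, 0.008] tw [0.5, -0.1, 32.2] | at [ 0.5729 -0.0465  0.1575] psi 27.2 w 0.0309 F [-0.3 -0.2 -1.4] t 4.05 j6 1.01
```

Emit:
send_rows(deltas=[{"grip": 0, "translation": [-0.03, 0.013, 0], "twist": [0, 0, 10]}, {"grip": 0, "translation": [-0.06, 0.026, 0], "twist": [0, 0, 20]}, {"grip": 0, "translation": [-0.093, 0.04, 0.008], "twist": [0, 0, 30]}, {"grip": 0, "translation": [-0.093, 0.04, 0.008], "twist": [0.5, 0, 32.2]}, {"grip": 0, "translation": [-0.093, 0.04, 0.008], "twist": [0.5, 0, 32.2]}])

```text
clock: 4.68
eef_pos: [0.6507, -0.1112, 0.1484]
tool_rot: [0.737, 0.676, -0.0, -0.001]
ft_force: [-0.7, 0.6, -0.8]
grip_width: 0.0307
```

```bash
python3 -c "
from h import *
go(.6514,-.1106,.023,-5)
c=camera('top');s=camera('side')
zoom(c,(320,95,430,205),'b1.png',5);zoom(s,(330,140,470,290),'b2.png',4)"
```

```text
T [0.0, 0.001, 0.125] tw [-0.1, -0.1, 0.0] | at [ 0.6507 -0.1112  0.1484] psi -5.0 w 0.0307 F [-0.7  0.6 -0.8] t 4.67 j6 1.49
```

View pics/b1.png

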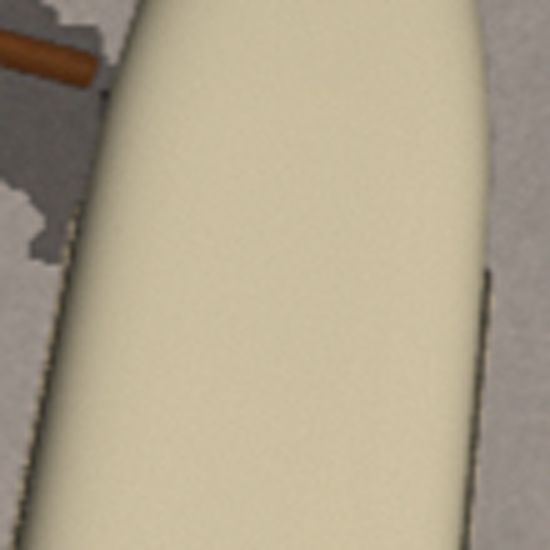

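View pics/b2.png

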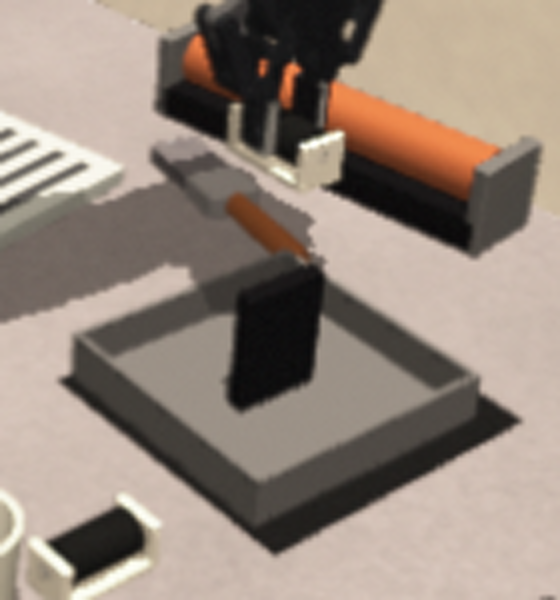

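Emit:
send_rows(deltas=[{"grip": 0, "translation": [0, 0.001, 0.035], "twist": [0, 0, 0]}, {"grip": 0, "translation": [0, 0.001, 0.07], "twist": [0, 0, 0]}, {"grip": 0, "translation": [0, 0.001, 0.1], "twist": [0, 0, 0]}, {"grip": 0, "translation": [0, 0.001, 0.124], "twist": [0, 0, 0]}, {"grip": 0, "translation": [0, 0.001, 0.126], "twist": [0, 0, 0]}])

```text
clock: 5.4
eef_pos: [0.6503, -0.11, 0.0223]
tool_rot: [0.737, 0.676, -0.001, -0.002]
ft_force: [-0.2, -0.2, -1.5]
grip_width: 0.0303
```

```bash
python3 -c "
from h import *
go(.6514,-.1106,.023,-5)
s=camera('side')
zoom(s,(330,140,470,290),'b3.png',4)"
```

```text
T [-0.001, 0.001, -0.001] tw [-0.2, -0.1, 0.1] | at [ 0.6503 -0.11    0.0223] psi -4.9 w 0.0303 F [-0.2 -0.2 -1.5] t 5.4 j6 1.49
```

View pics/b3.png

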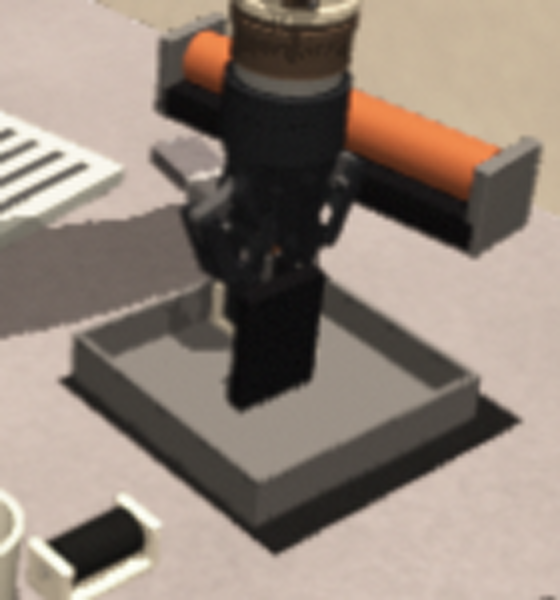

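Emit:
send_rows(deltas=[{"grip": 0, "translation": [0, 0, 0.003], "twist": [0, 0, 0]}, {"grip": 0.55, "translation": [0, 0, 0.003], "twist": [0, 0, 0]}, {"grip": 0.55, "translation": [0, 0, 0.003], "twist": [0, 0, 0]}, {"grip": 0.55, "translation": [0, 0, -0.01], "twist": [0, 0, 0]}, {"grip": 0.55, "translation": [0, 0, -0.06], "twist": [0, 0, 0]}])

```text
clock: 6.08
eef_pos: [0.6483, -0.1098, 0.081]
tool_rot: [0.737, 0.676, -0.003, -0.004]
ft_force: [0.8, -0.0, 0.5]
grip_width: 0.0471
```

```bash
python3 -c "
from h import *
go(.424,-.053,.15,90)
"
```

```text
T [0.038, -0.229, -0.067] tw [-0.5, 0.3, 85.1] | at [ 0.6483 -0.1098  0.081 ] psi -4.9 w 0.0471 F [ 0.8 -0.   0.5] t 6.08 j6 1.49
```

Emit:
send_rows(deltas=[{"grip": 0.7, "translation": [0, 0, -0.05], "twist": [0, 0, -5]}, {"grip": 0.7, "translation": [0.01, -0.05, -0.075], "twist": [0, 0, -15]}, {"grip": 0.7, "translation": [0.02, -0.1, -0.07], "twist": [0, 0, -25]}, {"grip": 0.7, "translation": [0.025, -0.14, -0.067], "twist": [0, 0, -35]}, {"grip": 0.7, "translation": [0.03, -0.18, -0.067], "twist": [0, 0, -45]}])

```text
clock: 6.7
eef_pos: [0.4711, -0.0645, 0.151]
tool_rot: [0.419, 0.908, -0.0, -0.004]
ft_force: [-0.2, -0.3, 0.6]
grip_width: 0.0598
```

```bash
python3 -c "
from h import *
go(.424,-.053,.12,90)
s=camera('side')
zoom(s,(330,140,470,290),'b4.png',4)
"
```

```text
T [0.039, -0.028, 0.031] tw [-0.0, -0.5, -49.6] | at [ 0.4711 -0.0645  0.151 ] psi 40.4 w 0.0598 F [-0.2 -0.3  0.6] t 6.7 j6 0.73
```

View pics/b4.png

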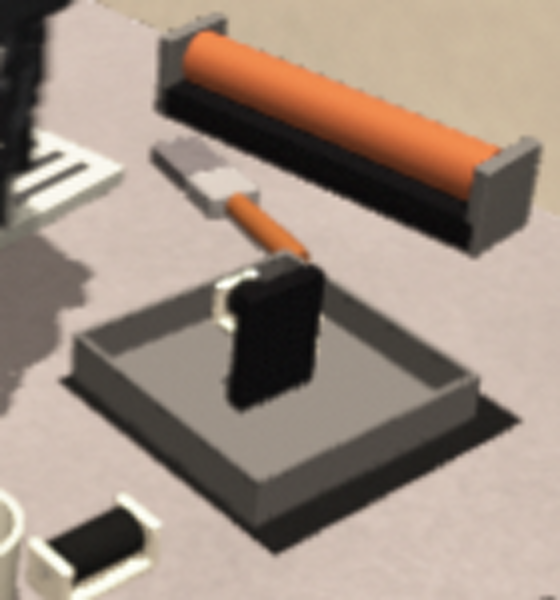

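Roller 1 sits in the tray behind the fin. Next is roller 2.

Emit:
send_rows(deltas=[{"grip": 0.7, "translation": [0.01, -0.008, 0.0], "twist": [0, 0, -10]}, {"grip": 0.7, "translation": [0.02, -0.015, 0.01], "twist": [0, 0, -20]}, {"grip": 0.7, "translation": [0.03, -0.022, 0.02], "twist": [0, 0, -30]}, {"grip": 0.7, "translation": [0.039, -0.028, 0.03], "twist": [0, 0, -40]}, {"grip": 0.7, "translation": [0.039, -0.028, 0.03], "twist": [0, 0, -49.6]}])

```text
clock: 7.38
eef_pos: [0.4166, -0.0517, 0.1213]
tool_rot: [-0.005, 1.0, 0.002, -0.008]
ft_force: [0.8, -0.1, 0.0]
grip_width: 0.0601
```

```bash
python3 -c "
from h import *
go(.424,-.053,.012,90)
s=camera('side')
zoom(s,(270,170,390,290),'b5.png',5)
"
```

```text
T [-0.009, -0.002, 0.109] tw [0.2, -0.9, 0.6] | at [ 0.4166 -0.0517  0.1213] psi 90.6 w 0.0601 F [ 0.8 -0.1  0. ] t 7.38 j6 -0.13
```

View pics/b5.png

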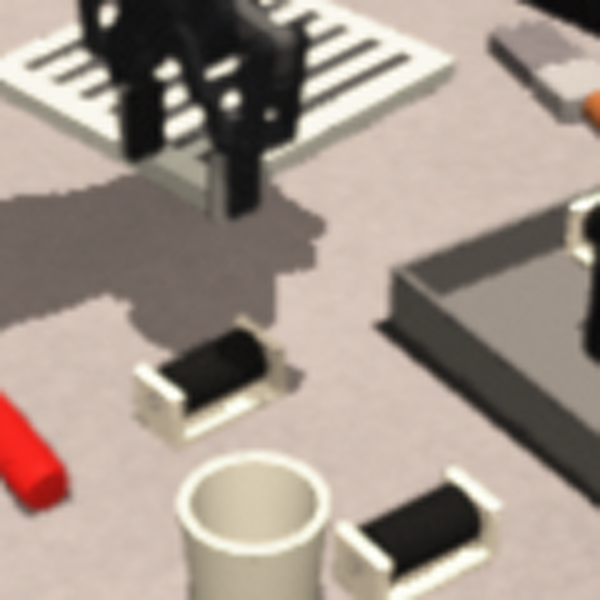

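Emit:
send_rows(deltas=[{"grip": 0.7, "translation": [-0.008, -0.002, 0.03], "twist": [0, -0.9, 0.6]}, {"grip": 0.7, "translation": [-0.008, -0.002, 0.06], "twist": [0, -0.9, 0.6]}, {"grip": 0.7, "translation": [-0.008, -0.002, 0.09], "twist": [0, -0.9, 0.6]}, {"grip": 0.7, "translation": [-0.008, -0.002, 0.11], "twist": [0, -0.9, 0.6]}, {"grip": 0.7, "translation": [-0.008, -0.002, 0.11], "twist": [0, -0.9, 0.6]}])

```text
clock: 8.05
eef_pos: [0.4232, -0.0533, 0.0112]
tool_rot: [-0.0, 1.0, 0.002, -0.001]
ft_force: [-0.4, -0.1, -0.0]
grip_width: 0.0599
```

```bash
python3 -c "
from h import *
go(.424,-.053,.012,90)
s=camera('side')
zoom(s,(270,170,390,290),'b6.png',5)
"
```

```text
T [-0.001, 0.0, -0.001] tw [0.3, -0.1, 0.0] | at [ 0.4232 -0.0533  0.0112] psi 90.0 w 0.0599 F [-0.4 -0.1 -0. ] t 8.05 j6 -0.13
```

View pics/b6.png

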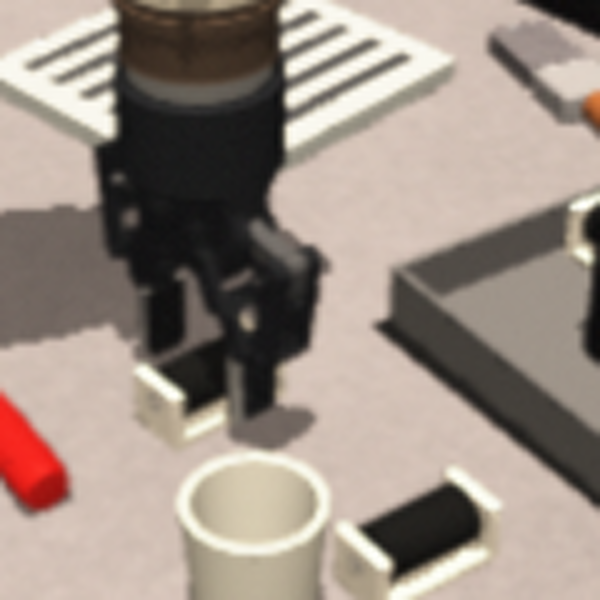

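Emit:
send_rows(deltas=[{"grip": 0, "translation": [0, 0, 0], "twist": [0, 0, 0]}, {"grip": 0, "translation": [0, 0, 0], "twist": [0, 0, 0]}, {"grip": 0, "translation": [0, 0, 0], "twist": [0, 0, 0]}, {"grip": 0, "translation": [0, 0, 0], "twist": [0, 0, 0]}])

```text
clock: 8.6
eef_pos: [0.4258, -0.0536, 0.0136]
tool_rot: [-0.0, 1.0, 0.002, 0.002]
ft_force: [-0.9, 0.2, 5.9]
grip_width: 0.031
```

Emit:
send_rows(deltas=[{"grip": 0, "translation": [0, 0, -0.04], "twist": [0, 0, 0]}, {"grip": 0, "translation": [0, 0, -0.08], "twist": [0, 0, 0]}, {"grip": 0, "translation": [0, 0, -0.12], "twist": [0, 0, 0]}, {"grip": 0, "translation": [0, 0, -0.14], "twist": [0, 0, 0]}])

```text
clock: 9.1
eef_pos: [0.4264, -0.0543, 0.1564]
tool_rot: [-0.0, 1.0, 0.002, 0.004]
ft_force: [1.1, 0.7, -2.7]
grip_width: 0.0306
```

```bash
python3 -c "
from h import *
go(.5676,-.1954,.15,-5)
"
```

```text
T [-0.141, -0.141, 0.007] tw [-0.2, 0.5, -85.0] | at [ 0.4264 -0.0543  0.1564] psi 90.0 w 0.0306 F [ 1.1  0.7 -2.7] t 9.1 j6 -0.13
```

Emit:
send_rows(deltas=[{"grip": 0, "translation": [-0.015, -0.015, 0], "twist": [0, 0, -10]}, {"grip": 0, "translation": [-0.03, -0.03, 0], "twist": [0, 0, -20]}, {"grip": 0, "translation": [-0.05, -0.05, 0], "twist": [0, 0, -30]}, {"grip": 0, "translation": [-0.07, -0.07, 0], "twist": [0, 0, -40]}, {"grip": 0, "translation": [-0.085, -0.085, 0], "twist": [0, 0, -50]}])

```text
clock: 9.72
eef_pos: [0.5121, -0.1401, 0.1573]
tool_rot: [-0.425, 0.905, -0.001, 0.005]
ft_force: [0.8, -0.6, -0.2]
grip_width: 0.0304
```

```bash
python3 -c "
from h import *
go(.5676,-.1954,.15,-5)
"
```

```text
T [0.007, -0.078, 0.008] tw [-0.4, 0.4, -34.7] | at [ 0.5121 -0.1401  0.1573] psi 140.3 w 0.0304 F [ 0.8 -0.6 -0.2] t 9.72 j6 -1.15
```

Emit:
send_rows(deltas=[{"grip": 0, "translation": [0.002, -0.02, 0], "twist": [0, 0, -10]}, {"grip": 0, "translation": [0.004, -0.045, 0], "twist": [0, 0, -20]}, {"grip": 0, "translation": [0.007, -0.07, 0], "twist": [0, 0, -30]}, {"grip": 0, "translation": [0.007, -0.078, 0.008], "twist": [0, 0, -34.7]}, {"grip": 0, "translation": [0.007, -0.078, 0.008], "twist": [-0.4, 0.4, -34.7]}])

```text
clock: 10.35
eef_pos: [0.5672, -0.1955, 0.1489]
tool_rot: [-0.675, 0.738, 0.0, -0.001]
ft_force: [-0.9, -0.6, -1.1]
grip_width: 0.0305
```

```bash
python3 -c "
from h import *
go(.5676,-.1954,.024,-5)
s=camera('side')
zoom(s,(330,140,470,290),'b7.png',4)
"
```

```text
T [-0.0, -0.001, 0.125] tw [0.1, -0.0, -0.1] | at [ 0.5672 -0.1955  0.1489] psi 174.9 w 0.0305 F [-0.9 -0.6 -1.1] t 10.35 j6 -1.81
```

View pics/b7.png

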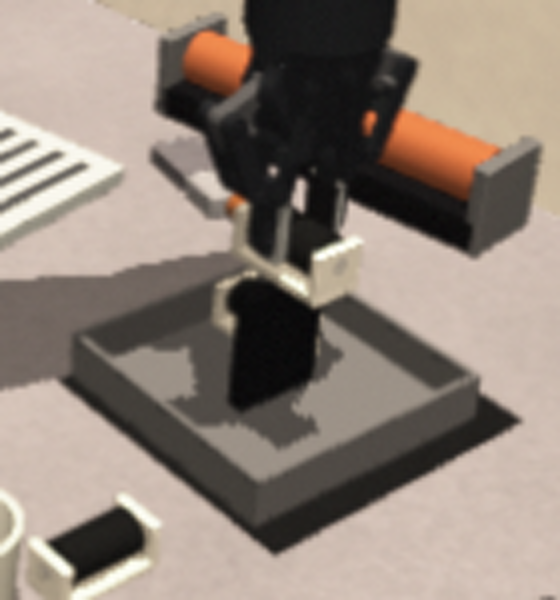

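Emit:
send_rows(deltas=[{"grip": 0, "translation": [0, 0, 0.035], "twist": [0, 0, 0]}, {"grip": 0, "translation": [0, 0, 0.07], "twist": [0, 0, 0]}, {"grip": 0, "translation": [0, 0, 0.1], "twist": [0, 0, 0]}, {"grip": 0, "translation": [0, 0, 0.124], "twist": [0, 0, 0]}, {"grip": 0, "translation": [0, 0, 0.127], "twist": [0, 0, 0]}])

```text
clock: 11.02
eef_pos: [0.5664, -0.1945, 0.0218]
tool_rot: [-0.675, 0.738, 0.001, -0.001]
ft_force: [-0.1, -0.9, -1.6]
grip_width: 0.0305
```

```bash
python3 -c "
from h import *
go(.5676,-.1954,.024,-5)
s=camera('side')
zoom(s,(330,140,470,290),'b8.png',4)
"
```

```text
T [0.001, -0.001, -0.002] tw [0.2, -0.0, -0.1] | at [ 0.5664 -0.1945  0.0218] psi 174.9 w 0.0305 F [-0.1 -0.9 -1.6] t 11.03 j6 -1.81
```

View pics/b8.png

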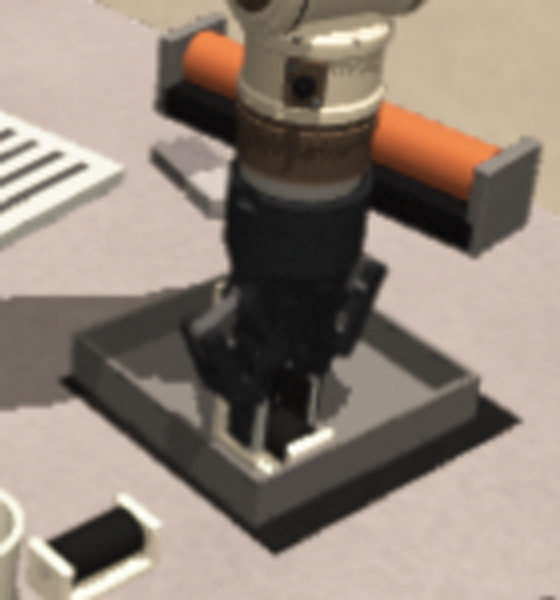

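Emit:
send_rows(deltas=[{"grip": 0, "translation": [0, 0, 0.002], "twist": [0, 0, 0]}, {"grip": 0.55, "translation": [0, 0, 0.002], "twist": [0, 0, 0]}, {"grip": 0.55, "translation": [0, 0, 0.002], "twist": [0, 0, 0]}, {"grip": 0.55, "translation": [0, 0, -0.01], "twist": [0, 0, 0]}, {"grip": 0.55, "translation": [0, 0, -0.06], "twist": [0, 0, 0]}])

```text
clock: 11.7
eef_pos: [0.564, -0.1936, 0.08]
tool_rot: [-0.675, 0.738, 0.004, -0.003]
ft_force: [-0.1, -0.1, 0.3]
grip_width: 0.0467
```

```bash
python3 -c "
from h import *
go(.424,-.196,.15,86.5)
"
```

```text
T [0.015, 0.14, -0.069] tw [0.5, -0.4, 88.4] | at [ 0.564  -0.1936  0.08  ] psi 174.9 w 0.0467 F [-0.1 -0.1  0.3] t 11.7 j6 -1.81
```

Emit:
send_rows(deltas=[{"grip": 0.7, "translation": [0, 0, -0.05], "twist": [0, 0, 8]}, {"grip": 0.7, "translation": [0.003, 0.03, -0.07], "twist": [0, 0, 18]}, {"grip": 0.7, "translation": [0.006, 0.06, -0.07], "twist": [0, 0, 28]}, {"grip": 0.7, "translation": [0.01, 0.09, -0.07], "twist": [0, 0, 38]}, {"grip": 0.7, "translation": [0.013, 0.12, -0.07], "twist": [0, 0, 48]}])

```text
clock: 12.32
eef_pos: [0.4434, -0.1961, 0.1524]
tool_rot: [-0.313, 0.95, 0.002, -0.004]
ft_force: [0.0, 0.2, 0.2]
grip_width: 0.0601
```

```bash
python3 -c "
from h import *
go(.424,-.196,.12,86.5)
"
```

```text
T [0.015, 0.011, 0.033] tw [0.2, -0.4, 40.0] | at [ 0.4434 -0.1961  0.1524] psi 126.5 w 0.0601 F [0.  0.2 0.2] t 12.32 j6 -1.05
```

Emit:
send_rows(deltas=[{"grip": 0.7, "translation": [0.005, 0.004, 0.0], "twist": [0, 0, 10]}, {"grip": 0.7, "translation": [0.01, 0.008, 0.01], "twist": [0, 0, 20]}, {"grip": 0.7, "translation": [0.015, 0.011, 0.02], "twist": [0, 0, 30]}, {"grip": 0.7, "translation": [0.015, 0.011, 0.033], "twist": [0, 0, 40]}, {"grip": 0.7, "translation": [0.015, 0.011, 0.033], "twist": [0, 0, 40]}])

```text
clock: 12.95
eef_pos: [0.4239, -0.196, 0.1196]
tool_rot: [0.029, 1.0, 0.001, -0.005]
ft_force: [0.5, 0.2, 0.1]
grip_width: 0.0597
```

```bash
python3 -c "
from h import *
go(.424,-.196,.012,86.5)
c=camera('top');s=camera('side')
zoom(s,(300,200,420,320),'b9.png',5)
zoom(c,(320,95,430,265),'b10.png',4)
"
```

```text
T [-0.001, -0.0, 0.108] tw [0.1, -0.5, 0.1] | at [ 0.4239 -0.196   0.1196] psi 86.6 w 0.0597 F [0.5 0.2 0.1] t 12.95 j6 -0.37
```

View pics/b9.png

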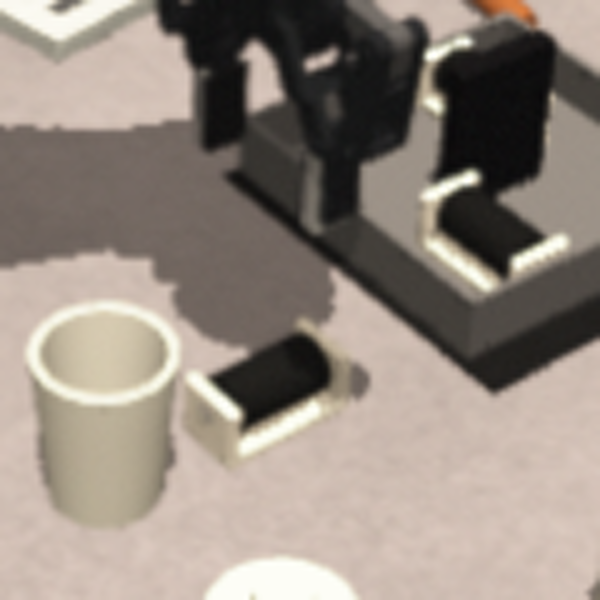

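View pics/b10.png

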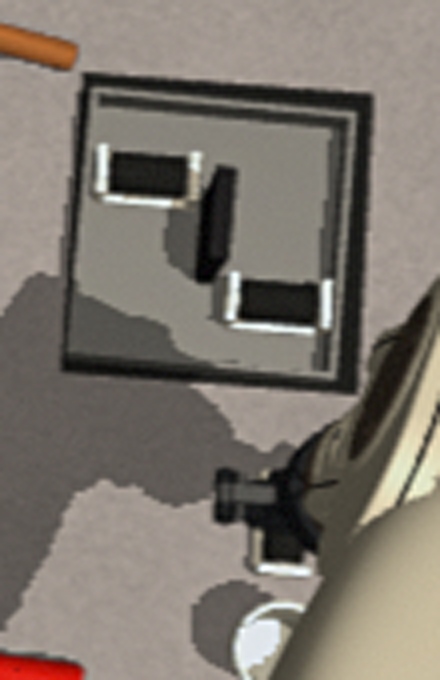

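Both rollers sit flat, diagonally opposite each other. Roller 3 is under the gripper, so I'll descend.

Emit:
send_rows(deltas=[{"grip": 0.7, "translation": [-0.001, 0, 0.03], "twist": [0, -0.5, 0]}, {"grip": 0.7, "translation": [-0.001, 0, 0.06], "twist": [0, -0.5, 0]}, {"grip": 0.7, "translation": [-0.001, 0, 0.09], "twist": [0, -0.5, 0]}, {"grip": 0.7, "translation": [-0.001, 0, 0.108], "twist": [0, -0.5, 0]}, {"grip": 0.7, "translation": [-0.001, 0, 0.108], "twist": [0, -0.5, 0]}])

```text
clock: 13.68
eef_pos: [0.4245, -0.196, 0.0118]
tool_rot: [0.028, 1.0, 0.001, -0.0]
ft_force: [0.0, 0.1, -0.0]
grip_width: 0.0601
```

Emit:
send_rows(deltas=[{"grip": 0, "translation": [0, 0, 0], "twist": [0, 0, 0]}, {"grip": 0, "translation": [0, 0, 0], "twist": [0, 0, 0]}, {"grip": 0, "translation": [0, 0, 0], "twist": [0, 0, 0]}, {"grip": 0, "translation": [0, 0, 0], "twist": [0, 0, 0]}])

```text
clock: 14.18
eef_pos: [0.4258, -0.1966, 0.0133]
tool_rot: [0.028, 1.0, 0.0, 0.001]
ft_force: [-1.3, 0.1, 6.4]
grip_width: 0.0308
```

Emit:
send_rows(deltas=[{"grip": 0, "translation": [0, 0, -0.04], "twist": [0, 0, 0]}, {"grip": 0, "translation": [0, 0, -0.08], "twist": [0, 0, 0]}, {"grip": 0, "translation": [0, 0, -0.12], "twist": [0, 0, 0]}, {"grip": 0, "translation": [0, 0, -0.14], "twist": [0, 0, 0]}])

```text
clock: 14.68
eef_pos: [0.4265, -0.197, 0.156]
tool_rot: [0.028, 1.0, -0.001, 0.003]
ft_force: [0.3, -0.4, -1.7]
grip_width: 0.0308
```

```bash
python3 -c "
from h import *
go(.5757,-.1038,.15,-5)
"
```

```text
T [-0.144, 0.101, 0.007] tw [-0.3, 0.2, -88.2] | at [ 0.4265 -0.197   0.156 ] psi 86.8 w 0.0308 F [ 0.3 -0.4 -1.7] t 14.68 j6 -0.38
```

Emit:
send_rows(deltas=[{"grip": 0, "translation": [-0.015, 0.01, 0], "twist": [0, 0, -10]}, {"grip": 0, "translation": [-0.035, 0.025, 0], "twist": [0, 0, -20]}, {"grip": 0, "translation": [-0.055, 0.04, 0], "twist": [0, 0, -30]}, {"grip": 0, "translation": [-0.075, 0.053, 0], "twist": [0, 0, -40]}, {"grip": 0, "translation": [-0.09, 0.063, 0], "twist": [0, 0, -50]}])

```text
clock: 15.3
eef_pos: [0.5204, -0.1385, 0.1565]
tool_rot: [-0.4, 0.916, -0.002, 0.002]
ft_force: [0.2, -1.0, -0.9]
grip_width: 0.0304
```

```bash
python3 -c "
from h import *
go(.5757,-.1038,.15,-5)
"
```

```text
T [-0.063, -0.017, 0.007] tw [-0.3, 0.1, -37.8] | at [ 0.5204 -0.1385  0.1565] psi 137.2 w 0.0304 F [ 0.2 -1.  -0.9] t 15.3 j6 -1.08
```

Emit:
send_rows(deltas=[{"grip": 0, "translation": [-0.02, -0.005, 0], "twist": [0, 0, -10]}, {"grip": 0, "translation": [-0.04, -0.01, 0], "twist": [0, 0, -20]}, {"grip": 0, "translation": [-0.06, -0.016, 0], "twist": [0, 0, -30]}, {"grip": 0, "translation": [-0.063, -0.017, 0.007], "twist": [0, 0, -37.8]}, {"grip": 0, "translation": [-0.063, -0.017, 0.007], "twist": [-0.3, 0, -37.8]}])

```text
clock: 15.92
eef_pos: [0.5751, -0.1034, 0.149]
tool_rot: [-0.675, 0.738, 0.001, -0.0]
ft_force: [0.9, 0.2, -1.0]
grip_width: 0.0308
```

```bash
python3 -c "
from h import *
go(.5757,-.1038,.024,-5)
s=camera('side')
zoom(s,(330,140,470,290),'b11.png',4)
"
```

```text
T [0.001, -0.001, 0.125] tw [0.1, 0.1, -0.1] | at [ 0.5751 -0.1034  0.149 ] psi 174.9 w 0.0308 F [ 0.9  0.2 -1. ] t 15.93 j6 -1.66
```

View pics/b11.png

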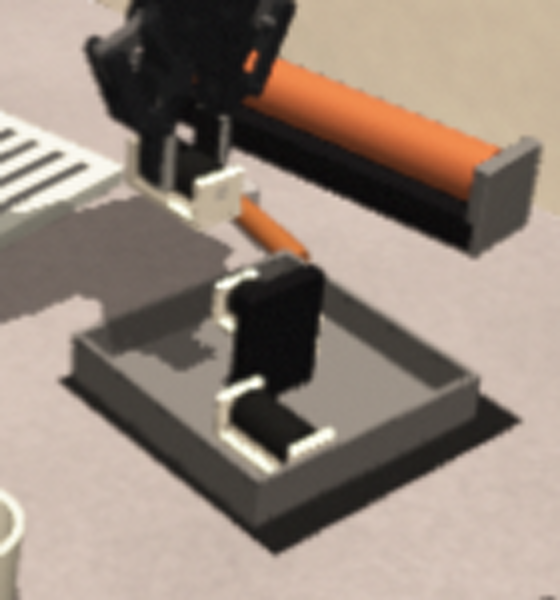

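Emit:
send_rows(deltas=[{"grip": 0, "translation": [0, 0, 0.035], "twist": [0, 0, 0]}, {"grip": 0, "translation": [0, 0, 0.07], "twist": [0, 0, 0]}, {"grip": 0, "translation": [0, 0, 0.1], "twist": [0, 0, 0]}, {"grip": 0, "translation": [0, 0, 0.124], "twist": [0, 0, 0]}, {"grip": 0, "translation": [0, 0, 0.128], "twist": [0, 0, 0]}])

```text
clock: 16.6
eef_pos: [0.5735, -0.1037, 0.0211]
tool_rot: [-0.674, 0.739, 0.002, -0.001]
ft_force: [-7.0, 1.1, 16.1]
grip_width: 0.0307
```

Emit:
send_rows(deltas=[{"grip": 0, "translation": [0, 0, 0.001], "twist": [0, 0, 0]}, {"grip": 0.55, "translation": [0, 0, 0.001], "twist": [0, 0, 0]}, {"grip": 0.55, "translation": [0, 0, 0.001], "twist": [0, 0, 0]}, {"grip": 0.55, "translation": [0, 0, -0.01], "twist": [0, 0, 0]}, {"grip": 0.55, "translation": [0, 0, -0.06], "twist": [0, 0, 0]}])

```text
clock: 17.23
eef_pos: [0.5709, -0.1033, 0.0791]
tool_rot: [-0.674, 0.739, 0.005, -0.003]
ft_force: [-1.0, -0.1, -0.0]
grip_width: 0.047
```

Emit:
send_rows(deltas=[{"grip": 0.55, "translation": [0, 0, -0.05], "twist": [0, 0, 10]}, {"grip": 0.55, "translation": [0, 0.06, -0.07], "twist": [0, 0, 20]}, {"grip": 0.55, "translation": [0, 0.12, -0.07], "twist": [0, 0, 30]}, {"grip": 0.55, "translation": [0, 0.18, -0.07], "twist": [0, 0, 40]}, {"grip": 0.55, "translation": [0, 0.24, -0.07], "twist": [0, 0, 50]}])

```text
clock: 17.85
eef_pos: [0.3312, -0.0812, 0.1526]
tool_rot: [-0.296, 0.955, 0.003, -0.004]
ft_force: [-0.6, -0.5, -0.1]
grip_width: 0.0471
```

```bash
python3 -c "
from h import *
go(.6095,-.153,.16,85)
c=camera('top');s=camera('side')
zoom(s,(330,140,470,290),'b12.png',4)
cv2.imwrite('pics/b13.png',c['color'])
zoom(c,(330,108,420,198),'b14.png',6.6)
"
```

```text
T [-0.189, -0.216, -0.01] tw [0.3, -0.5, 39.4] | at [ 0.3312 -0.0812  0.1526] psi 124.4 w 0.0471 F [-0.6 -0.5 -0.1] t 17.85 j6 -0.84
```

View pics/b12.png

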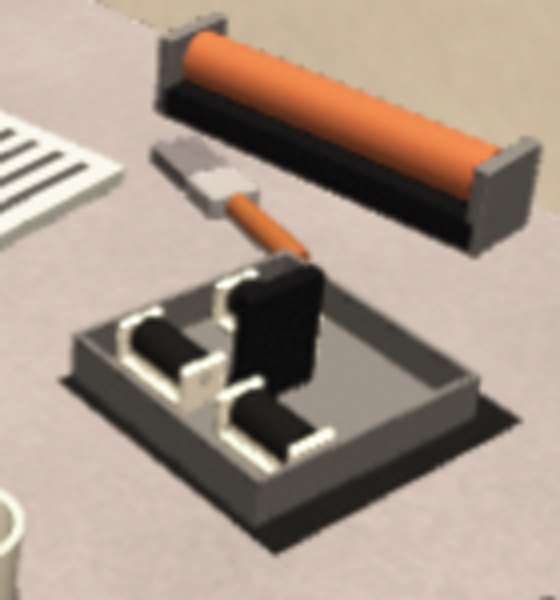

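View pics/b13.png

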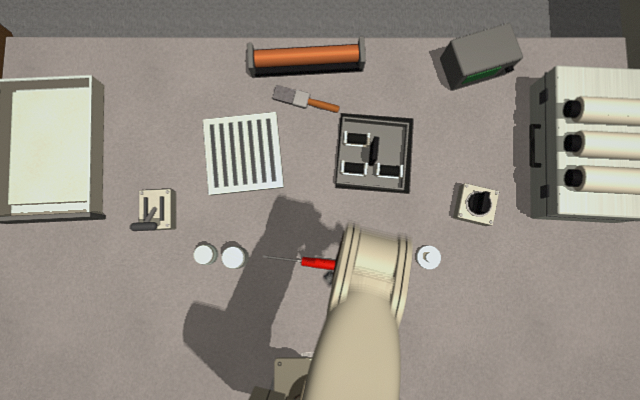

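View pics/b14.png

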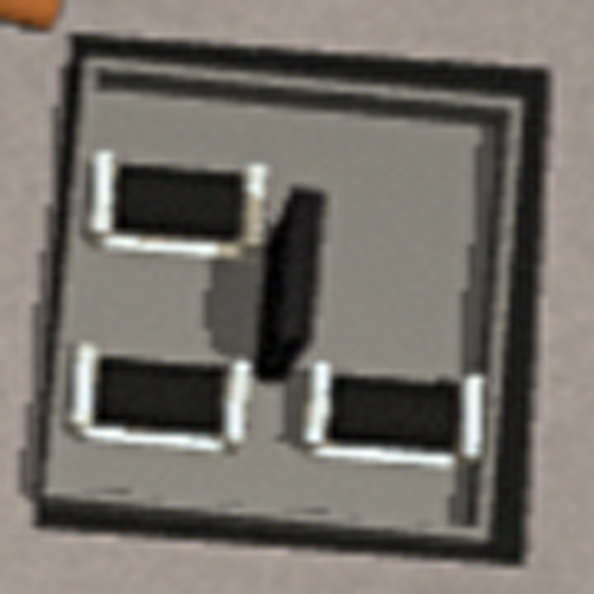

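All three rollers lie flat inside the tray, and the fourth slot (back right) is empty. Next I'll grip the fin.

Emit:
send_rows(deltas=[{"grip": 0.65, "translation": [-0.04, -0.045, 0], "twist": [0, 0, 10]}, {"grip": 0.65, "translation": [-0.08, -0.09, -0.005], "twist": [0, 0, 20]}, {"grip": 0.65, "translation": [-0.12, -0.135, -0.01], "twist": [0, 0, 30]}, {"grip": 0.65, "translation": [-0.16, -0.18, -0.01], "twist": [0, 0, 39]}, {"grip": 0.65, "translation": [-0.189, -0.216, -0.01], "twist": [0, 0, 39.4]}])

```text
clock: 18.58
eef_pos: [0.6058, -0.1511, 0.1558]
tool_rot: [0.042, 0.999, 0.002, -0.008]
ft_force: [0.0, -0.6, -0.1]
grip_width: 0.0553
```

```bash
python3 -c "
from h import *
go(.6090,-.1535,.056,85)
s=camera('side')
zoom(s,(330,140,470,290),'c1.png',4)
"
```

```text
T [-0.005, -0.002, 0.1] tw [0.1, -1.0, 0.1] | at [ 0.6058 -0.1511  0.1558] psi 85.1 w 0.0553 F [ 0.  -0.6 -0.1] t 18.57 j6 -0.16
```

View pics/c1.png

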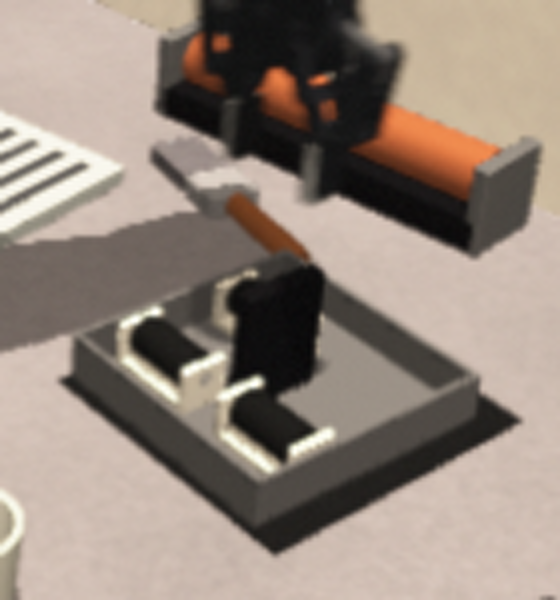

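Emit:
send_rows(deltas=[{"grip": 0.65, "translation": [-0.005, -0.002, 0.02], "twist": [0, -1, 0]}, {"grip": 0.65, "translation": [-0.005, -0.002, 0.05], "twist": [0, -1, 0]}, {"grip": 0.65, "translation": [-0.005, -0.002, 0.08], "twist": [0, -1, 0]}, {"grip": 0.65, "translation": [-0.005, -0.002, 0.1], "twist": [0, -1, 0]}, {"grip": 0.65, "translation": [-0.005, -0.002, 0.1], "twist": [0, -1, 0]}])

```text
clock: 19.25
eef_pos: [0.6126, -0.1544, 0.0522]
tool_rot: [0.042, 0.999, 0.001, 0.0]
ft_force: [0.4, 0.3, -0.3]
grip_width: 0.0557
```

Emit:
send_rows(deltas=[{"grip": 0, "translation": [0, 0, 0], "twist": [0, 0, 0]}, {"grip": 0, "translation": [0, 0, 0], "twist": [0, 0, 0]}, {"grip": 0, "translation": [0, 0, 0], "twist": [0, 0, 0]}, {"grip": 0, "translation": [0, 0, 0], "twist": [0, 0, 0]}, {"grip": 0, "translation": [0, 0, 0], "twist": [0, 0, 0]}])

```text
clock: 19.88
eef_pos: [0.6137, -0.1543, 0.0537]
tool_rot: [0.042, 0.999, 0.001, 0.001]
ft_force: [-0.4, 1.3, 5.6]
grip_width: 0.0136
```

```bash
python3 -c "
from h import *
go(.6090,-.1535,.056,85)
s=camera('side')
zoom(s,(330,140,470,290),'c2.png',4)
"
```

```text
T [0.005, 0.0, -0.002] tw [0.1, 0.2, 0.2] | at [ 0.6137 -0.1543  0.0537] psi 85.2 w 0.0136 F [-0.4  1.3  5.6] t 19.88 j6 -0.16
```

View pics/c2.png

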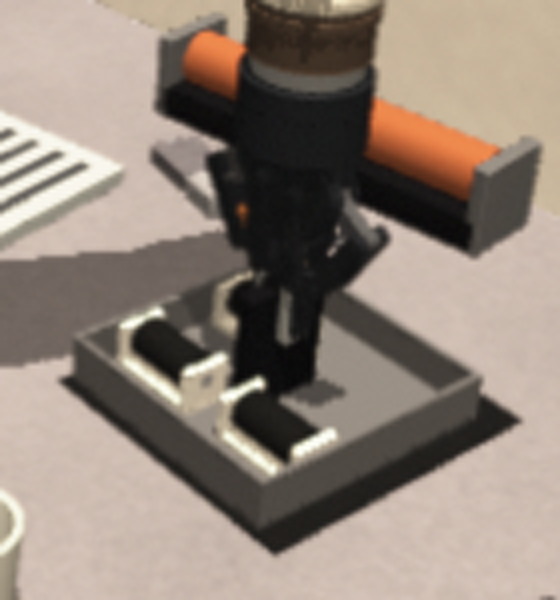

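Emit:
send_rows(deltas=[{"grip": 0, "translation": [0, 0, -0.01], "twist": [0, 0, 0]}, {"grip": 0, "translation": [0, 0, -0.02], "twist": [0, 0, 0]}, {"grip": 0, "translation": [0, 0, -0.03], "twist": [0, 0, 0]}, {"grip": 0, "translation": [0, 0, -0.04], "twist": [0, 0, 0]}, {"grip": 0, "translation": [0, 0, -0.045], "twist": [0, 0, 0]}])

```text
clock: 20.55
eef_pos: [0.6139, -0.1546, 0.0997]
tool_rot: [0.042, 0.999, 0.001, 0.002]
ft_force: [-0.2, 0.0, -5.0]
grip_width: 0.0132
```

```bash
python3 -c "
from h import *
go(.6180,.1865,.10,96.2)
s=camera('side')
zoom(s,(330,140,470,290),'c3.png',4)
"
```

```text
T [0.024, 0.34, 0.0] tw [0.1, 0.2, -11.0] | at [ 0.6139 -0.1546  0.0997] psi 85.2 w 0.0132 F [-0.2  0.  -5. ] t 20.55 j6 -0.16
```

View pics/c3.png

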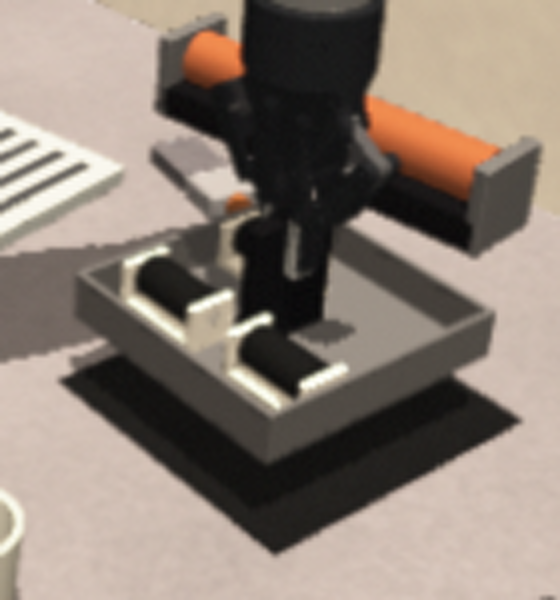

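Emit:
send_rows(deltas=[{"grip": 0, "translation": [0.001, 0.02, 0], "twist": [0, 0, 0]}, {"grip": 0, "translation": [0.004, 0.055, 0], "twist": [0, 0, -1.5]}, {"grip": 0, "translation": [0.007, 0.095, 0], "twist": [0, 0, -3]}, {"grip": 0, "translation": [0.009, 0.135, 0], "twist": [0, 0, -4.5]}, {"grip": 0, "translation": [0.012, 0.175, 0], "twist": [0, 0, -6]}])

```text
clock: 21.22
eef_pos: [0.6162, 0.0232, 0.1001]
tool_rot: [-0.011, 1.0, 0.001, 0.002]
ft_force: [1.1, 0.6, -6.1]
grip_width: 0.0134
```

```bash
python3 -c "
from h import *
go(.6180,.1865,.10,96.2)
s=camera('side')
zoom(s,(240,100,470,290),'c4.png',3.4)
"
```

```text
T [-0.005, 0.163, 0.0] tw [0.1, 0.2, -4.9] | at [0.6162 0.0232 0.1001] psi 91.3 w 0.0134 F [ 1.1  0.6 -6.1] t 21.23 j6 0.01
```

View pics/c4.png

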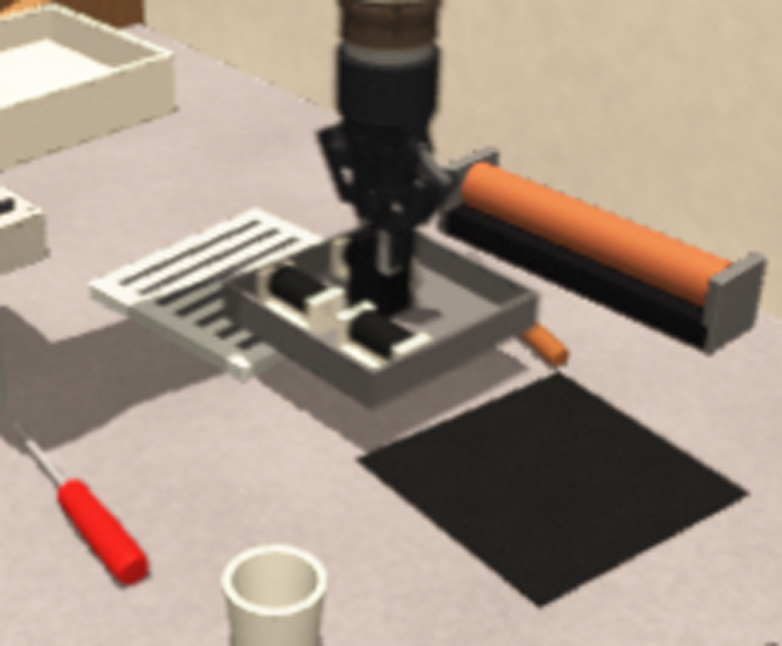

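Emit:
send_rows(deltas=[{"grip": 0, "translation": [-0.001, 0.04, 0], "twist": [0, 0, -1.5]}, {"grip": 0, "translation": [-0.003, 0.08, 0], "twist": [0, 0, -3]}, {"grip": 0, "translation": [-0.004, 0.12, 0], "twist": [0, 0, -4]}, {"grip": 0, "translation": [-0.005, 0.15, 0], "twist": [0, 0, -4.9]}, {"grip": 0, "translation": [-0.005, 0.164, 0], "twist": [0, 0, -4.9]}])

```text
clock: 21.9
eef_pos: [0.6155, 0.1959, 0.101]
tool_rot: [-0.058, 0.998, 0.004, 0.002]
ft_force: [-0.4, -0.2, -5.6]
grip_width: 0.0133
```

```bash
python3 -c "
from h import *
go(.6180,.1865,.068,96.2)
c=camera('top');s=camera('side')
zoom(s,(240,90,470,280),'c5.png',3.4)
zoom(s,(240,130,400,230),'c6.png',5)
P=[onz(s,((u+.5)/3.4-.5+240,(v+.5)/3.4-.5+100),.004)[:2] for u,v in [(557,372),(748,492),(540,605),(358,461)]];print(np.round(P,4),np.mean(P,0))
cv2.imwrite('pics/c7.png',c['color'])
"
```

```text
T [-0.001, -0.01, 0.033] tw [0.4, 0.2, 0.5] | at [0.6155 0.1959 0.101 ] psi 96.7 w 0.0133 F [-0.4 -0.2 -5.6] t 21.9 j6 0.19
[[ 0.7269 -0.0714]
 [ 0.714  -0.2653]
 [ 0.5114 -0.2509]
 [ 0.5242 -0.06  ]] [ 0.61911481 -0.16190337]
```

View pics/c6.png

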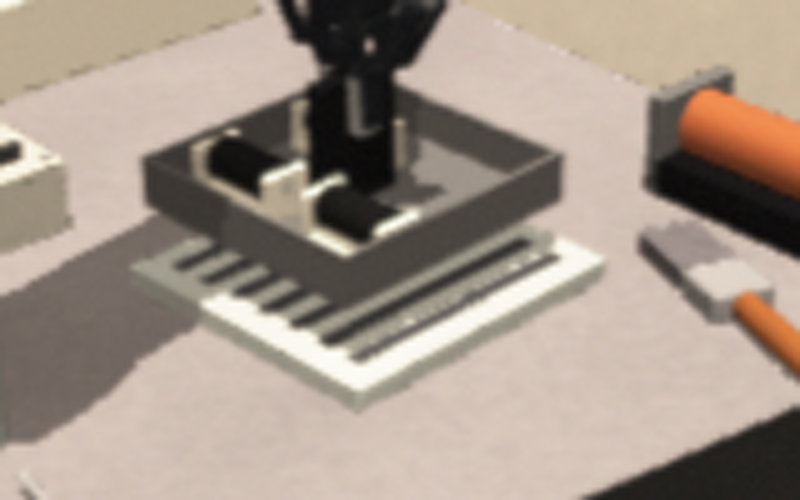

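View pics/c7.png

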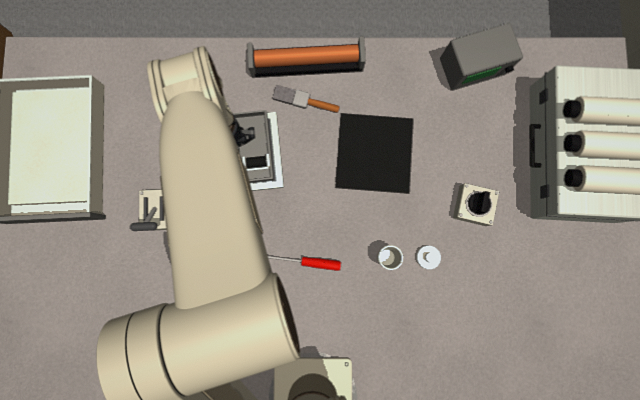

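Emit:
send_rows(deltas=[{"grip": 0, "translation": [-0.002, -0.009, 0], "twist": [0, 0, 0.5]}, {"grip": 0, "translation": [-0.002, -0.009, 0.01], "twist": [0.4, 0, 0.5]}, {"grip": 0, "translation": [-0.002, -0.009, 0.02], "twist": [0.4, 0, 0.5]}, {"grip": 0, "translation": [-0.002, -0.009, 0.028], "twist": [0.4, 0, 0.5]}, {"grip": 0, "translation": [-0.002, -0.009, 0.031], "twist": [0.4, 0, 0.5]}])

```text
clock: 22.62
eef_pos: [0.6181, 0.1863, 0.0687]
tool_rot: [-0.054, 0.999, 0.0, 0.001]
ft_force: [-0.1, 0.3, -6.0]
grip_width: 0.0132
```

```bash
python3 -c "
from h import *
go(.6180,.1865,.065,96.2)
s=camera('side')
zoom(s,(240,130,400,230),'c8.png',5)
"
```

```text
T [0.0, 0.0, 0.004] tw [0.0, 0.1, -0.0] | at [0.6181 0.1863 0.0687] psi 96.2 w 0.0132 F [-0.1  0.3 -6. ] t 22.62 j6 0.18
```

View pics/c8.png

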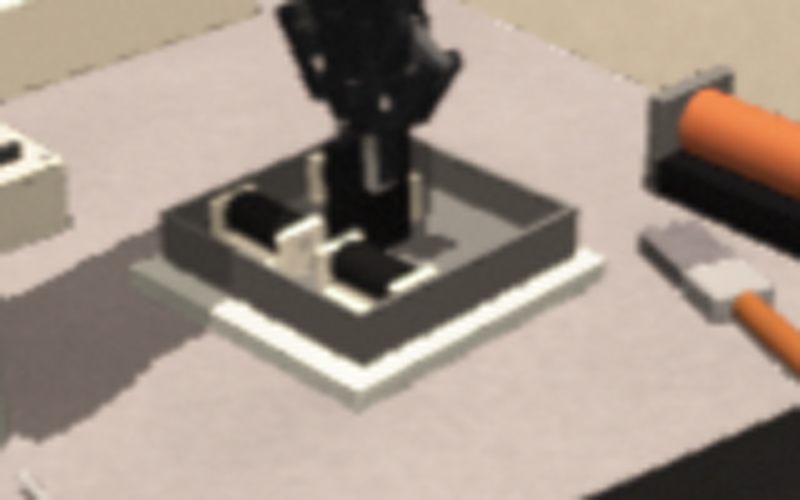

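Centred over the plate. I'll lower the last few millimetres, release and withdraw upwards.

Emit:
send_rows(deltas=[{"grip": 0, "translation": [0, 0, 0.002], "twist": [0, 0, 0]}, {"grip": 0, "translation": [0, 0, 0.004], "twist": [0, 0, 0]}, {"grip": 0, "translation": [0, 0, 0.004], "twist": [0, 0, 0]}, {"grip": 0.5, "translation": [0, 0, 0.004], "twist": [0, 0, 0]}, {"grip": 0.65, "translation": [0, 0, 0.003], "twist": [0, 0, 0]}])

```text
clock: 23.3
eef_pos: [0.619, 0.1867, 0.0665]
tool_rot: [-0.054, 0.999, 0.001, 0.002]
ft_force: [0.3, 0.7, 0.0]
grip_width: 0.0491
```

Emit:
send_rows(deltas=[{"grip": 0.65, "translation": [0, 0, 0], "twist": [0, 0, 0]}, {"grip": 0.65, "translation": [0, 0, -0.03], "twist": [0, 0, 0]}, {"grip": 0.65, "translation": [0, 0, -0.08], "twist": [0, 0, 0]}, {"grip": 0.65, "translation": [0, 0, -0.13], "twist": [0, 0, 0]}, {"grip": 0.65, "translation": [0, 0, -0.15], "twist": [0, 0, 0]}])

```text
clock: 23.92
eef_pos: [0.6202, 0.1871, 0.2212]
tool_rot: [-0.054, 0.999, 0.001, 0.006]
ft_force: [0.4, 0.2, 0.3]
grip_width: 0.0558
```

```bash
python3 -c "
from h import *
a=np.radians(3);print('tip',.461-.048*np.cos(a),.397-.048*np.sin(a))
go(.37,.397,.22,93)
s=camera('side')
zoom(s,(240,130,400,230),'c9.png',5)
"
```

```text
tip 0.4130657823317805 0.3944878741003387
T [0.226, 0.236, -0.001] tw [0.1, 0.7, 3.2] | at [0.6202 0.1871 0.2212] psi 96.2 w 0.0558 F [0.4 0.2 0.3] t 23.93 j6 0.18
```

View pics/c9.png

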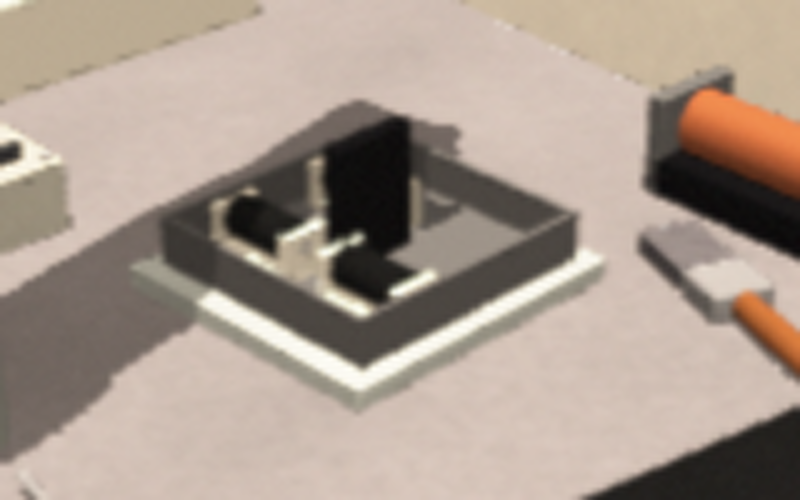

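```bash
python3 -c "
from h import *
c=camera('top');s=camera('side')
print(onz(c,(190/8+120,370/8+180),.12), onz(s,(160/10+200,110/10+135),.12), tri(c,(190/8+120,370/8+180),s,(160/10+200,110/10+135)))
go(.35,.394,.22,93)
"
```

```text
[0.41343739 0.39576226 0.12      ] [0.4161869  0.39256407 0.12      ] (array([0.41517268, 0.39503956, 0.11945558]), np.float64(0.0038532894462964913))
T [0.245, 0.235, -0.004] tw [0.1, 0.4, 3.2] | at [0.6193 0.1868 0.218 ] psi 96.2 w 0.0556 F [-0.   0.4 -0.2] t 24.07 j6 0.19
```

Emit:
send_rows(deltas=[{"grip": 0, "translation": [0.03, 0.03, 0], "twist": [0, 0, 0]}, {"grip": 0, "translation": [0.065, 0.065, 0], "twist": [0, 0, 1]}, {"grip": 0, "translation": [0.105, 0.105, 0], "twist": [0, 0, 2]}, {"grip": 0, "translation": [0.145, 0.145, 0], "twist": [0, 0, 3]}, {"grip": 0, "translation": [0.18, 0.18, 0], "twist": [0, 0.7, 3.2]}])

```text
clock: 24.7
eef_pos: [0.4183, 0.3467, 0.2148]
tool_rot: [-0.026, 1.0, -0.0, -0.004]
ft_force: [-0.2, -0.2, -0.3]
grip_width: -0.0001
```

```bash
python3 -c "
from h import *
go(.35,.394,.22,93)
go(.35,.394,.108,93)
"
```

```text
T [0.066, 0.051, -0.005] tw [-0.0, -0.4, 0.0] | at [0.4183 0.3467 0.2148] psi 93.0 w -0.0001 F [-0.2 -0.2 -0.3] t 24.7 j6 0.64
T [0.065, 0.051, 0.107] tw [-0.0, -0.4, 0.0] | at [0.4183 0.3467 0.2148] psi 93.0 w -0.0001 F [-0.2 -0.2 -0.3] t 24.7 j6 0.64
```

Tip confirmed at (0.414, 0.395, 0.12). I'll come down behind it, then push +x.

Emit:
send_rows(deltas=[{"grip": 0, "translation": [0.035, 0.028, 0], "twist": [0, 0, 0]}, {"grip": 0, "translation": [0.066, 0.051, 0], "twist": [0, -0.4, 0]}, {"grip": 0, "translation": [0.066, 0.051, 0.04], "twist": [0, -0.4, 0]}, {"grip": 0, "translation": [0.066, 0.051, 0.08], "twist": [0, -0.4, 0]}, {"grip": 0, "translation": [0.066, 0.051, 0.107], "twist": [0, -0.4, 0]}])

```text
clock: 25.32
eef_pos: [0.3468, 0.3923, 0.1044]
tool_rot: [-0.027, 1.0, -0.002, -0.002]
ft_force: [0.4, -0.6, 0.9]
grip_width: 0.0003
```

```bash
python3 -c "
from h import *
go(.48,.398,.108,93)
s=camera('side')
zoom(s,(180,90,300,190),'d1.png',6)
"
```

```text
T [-0.133, -0.001, -0.004] tw [-0.3, -0.3, 0.0] | at [0.3468 0.3923 0.1044] psi 93.0 w 0.0003 F [ 0.4 -0.6  0.9] t 25.32 j6 0.79
```

View pics/d1.png

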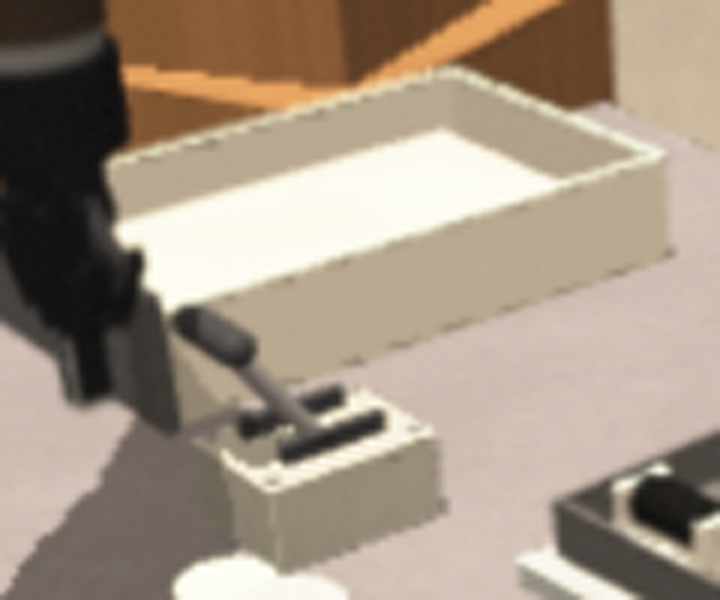

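Emit:
send_rows(deltas=[{"grip": 0, "translation": [-0.03, 0, -0.003], "twist": [0, 0, 0]}, {"grip": 0, "translation": [-0.05, 0, -0.003], "twist": [0, 0, 0]}, {"grip": 0, "translation": [-0.07, 0, -0.003], "twist": [0, 0, 0]}, {"grip": 0, "translation": [-0.09, 0, -0.003], "twist": [0, 0, 0]}, {"grip": 0, "translation": [-0.11, 0, -0.003], "twist": [0, 0, 0]}])

```text
clock: 26.0
eef_pos: [0.4552, 0.3959, 0.1023]
tool_rot: [-0.027, 1.0, -0.005, -0.005]
ft_force: [-1.4, -0.4, 0.3]
grip_width: 0.0002
```

```bash
python3 -c "
from h import *
go(.48,.398,.108,93)
s=camera('side')
zoom(s,(180,90,300,190),'d2.png',6)
"
```

```text
T [-0.025, 0.001, -0.006] tw [-0.6, -0.6, 0.0] | at [0.4552 0.3959 0.1023] psi 93.0 w 0.0002 F [-1.4 -0.4  0.3] t 26.0 j6 0.66
```

View pics/d2.png

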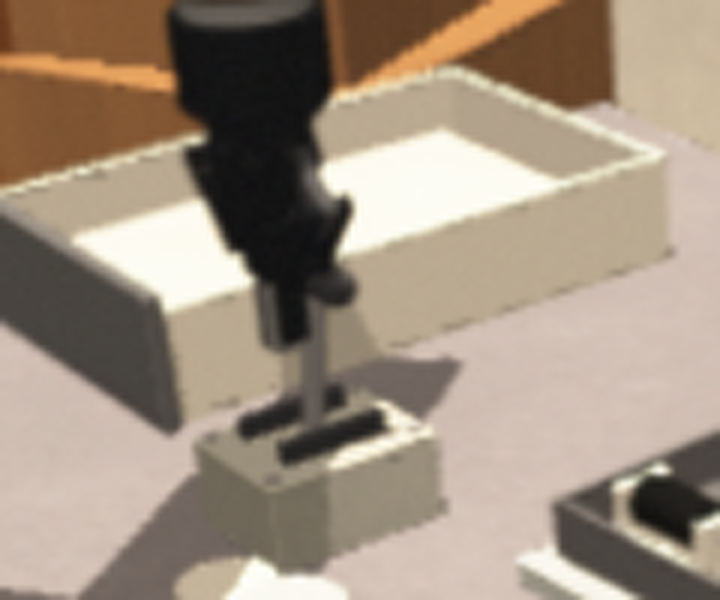

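Just past vertical. I'll push a little more and then back off.

Emit:
send_rows(deltas=[{"grip": 0, "translation": [-0.015, 0, -0.003], "twist": [0, 0, 0]}, {"grip": 0, "translation": [-0.028, 0, -0.003], "twist": [0, 0, 0]}, {"grip": 0, "translation": [-0.028, 0, -0.003], "twist": [0, 0, 0]}, {"grip": 0, "translation": [0.0, 0, -0.01], "twist": [0, 0, 0]}, {"grip": 0, "translation": [0.03, 0, -0.05], "twist": [0, 0, 0]}])

```text
clock: 26.68
eef_pos: [0.4259, 0.3931, 0.1496]
tool_rot: [-0.025, 1.0, -0.007, -0.006]
ft_force: [0.1, 0.4, 1.6]
grip_width: 0.0001
```

```bash
python3 -c "
from h import *
go(.478,-.415,.23,77)
s=camera('side')
zoom(s,(180,90,300,190),'d3.png',6)
"
```

```text
T [-0.01, -0.811, -0.069] tw [-0.9, -0.6, 15.9] | at [0.4259 0.3931 0.1496] psi 92.9 w 0.0001 F [0.1 0.4 1.6] t 26.68 j6 0.7
```

View pics/d3.png

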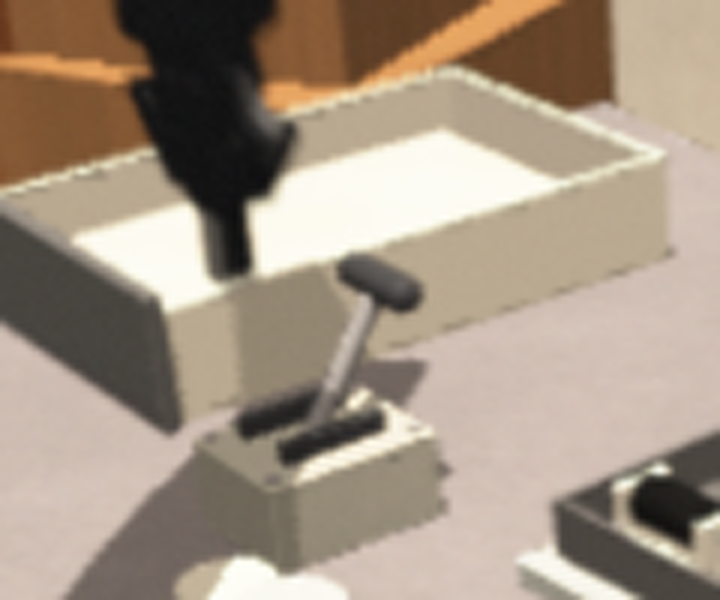

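```bash
python3 -c "
from h import *
s=camera('side');a=np.radians(3)
for th in(0,1.0,1.1,1.2):
  b=th-.6;print(th,(proj(s,(.462+.085*np.sin(b)*np.cos(a),.396+.085*np.sin(b)*np.sin(a),.05+.085*np.cos(b)))-[180,90])*6)
go(.45,-.0,.22,77)
"
```

```text
0 [211.20572051 336.28146417]
1.0 [350.50031579 275.82985209]
1.1 [364.10566073 278.48623654]
1.2 [377.05595192 282.69011952]
T [-0.001, -0.398, -0.061] tw [-0.3, -0.1, 16.1] | at [0.4275 0.3966 0.1569] psi 93.1 w -0.0003 F [ 0.7 -0.7  0.2] t 26.77 j6 0.7
```

Emit:
send_rows(deltas=[{"grip": 0.3, "translation": [0, 0, -0.05], "twist": [0, 0, 0]}, {"grip": 0.5, "translation": [0, -0.05, -0.07], "twist": [0, 0, 2]}, {"grip": 0.5, "translation": [0, -0.11, -0.07], "twist": [0, 0, 4]}, {"grip": 0.5, "translation": [0, -0.17, -0.07], "twist": [0, 0, 6]}, {"grip": 0.5, "translation": [0, -0.23, -0.07], "twist": [-0.9, -0.6, 8]}])

```text
clock: 27.4
eef_pos: [0.4403, 0.1656, 0.2278]
tool_rot: [0.043, 0.999, 0.005, 0.005]
ft_force: [1.0, 0.3, 1.1]
grip_width: 0.0431
```

```bash
python3 -c "
from h import *
go(.478,-.415,.2,77)
"
```

```text
T [-0.087, -0.576, 0.022] tw [0.7, 0.5, 8.1] | at [0.4403 0.1656 0.2278] psi 85.1 w 0.0431 F [1.  0.3 1.1] t 27.4 j6 0.44
```

Emit:
send_rows(deltas=[{"grip": 0.5, "translation": [-0.009, -0.06, 0], "twist": [0, 0, 2]}, {"grip": 0.5, "translation": [-0.018, -0.12, 0], "twist": [0, 0, 4]}, {"grip": 0.5, "translation": [-0.027, -0.18, 0], "twist": [0, 0, 6]}, {"grip": 0.5, "translation": [-0.036, -0.24, 0], "twist": [0, 0, 8]}, {"grip": 0.5, "translation": [-0.045, -0.3, 0], "twist": [0, 0, 8]}])

```text
clock: 28.02
eef_pos: [0.4593, -0.1393, 0.2248]
tool_rot: [0.113, 0.994, 0.005, 0.005]
ft_force: [1.0, 0.4, -0.4]
grip_width: 0.0427
```

```bash
python3 -c "
from h import *
go(.478,-.415,.2,77)
"
```

```text
T [-0.08, -0.265, 0.022] tw [0.7, 0.5, 0.1] | at [ 0.4593 -0.1393  0.2248] psi 77.1 w 0.0427 F [ 1.   0.4 -0.4] t 28.02 j6 -0.08
```

Emit:
send_rows(deltas=[{"grip": 0.5, "translation": [-0.018, -0.058, 0], "twist": [0.7, 0.5, 0]}, {"grip": 0.5, "translation": [-0.036, -0.115, 0], "twist": [0.7, 0.5, 0]}, {"grip": 0.5, "translation": [-0.054, -0.17, 0], "twist": [0.7, 0.5, 0]}, {"grip": 0.5, "translation": [-0.072, -0.23, 0.02], "twist": [0.7, 0.5, 0]}, {"grip": 0.5, "translation": [-0.08, -0.265, 0.04], "twist": [0.7, 0.5, 0]}])

```text
clock: 28.65
eef_pos: [0.4784, -0.4183, 0.1816]
tool_rot: [0.114, 0.994, -0.001, 0.001]
ft_force: [0.4, 0.2, 1.4]
grip_width: 0.0426
```

```bash
python3 -c "
from h import *
go(.478,-.415,.06,77)
s=camera('side')
zoom(s,(400,200,530,360),'e1.png',4.5)
"
```

```text
T [0.001, 0.003, 0.122] tw [-0.1, 0.1, -0.0] | at [ 0.4784 -0.4183  0.1816] psi 77.0 w 0.0426 F [0.4 0.2 1.4] t 28.65 j6 -0.49
```

View pics/e1.png

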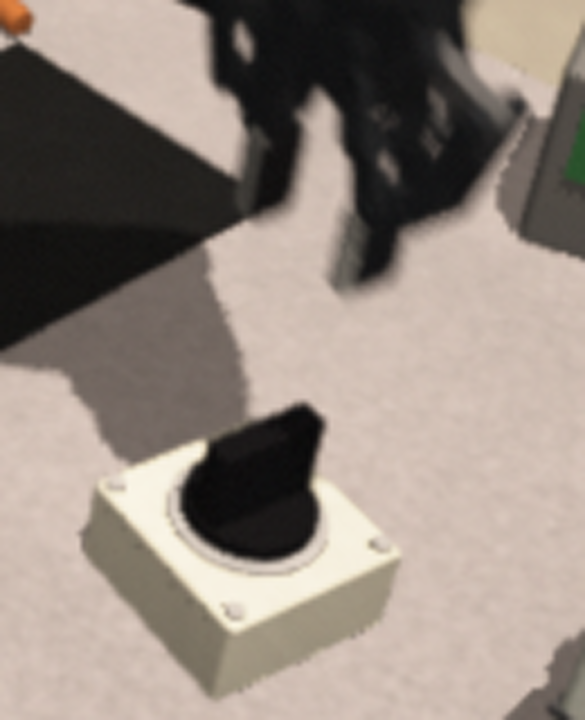

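Emit:
send_rows(deltas=[{"grip": 0.5, "translation": [0.001, 0.003, 0.03], "twist": [0, 0, 0]}, {"grip": 0.5, "translation": [0.001, 0.003, 0.06], "twist": [0, 0, 0]}, {"grip": 0.5, "translation": [0.001, 0.003, 0.09], "twist": [0, 0, 0]}, {"grip": 0.5, "translation": [0.001, 0.003, 0.117], "twist": [0, 0, 0]}, {"grip": 0.5, "translation": [0.001, 0.003, 0.117], "twist": [0, 0, 0]}])

```text
clock: 29.32
eef_pos: [0.4738, -0.4168, 0.0571]
tool_rot: [0.115, 0.993, 0.0, -0.004]
ft_force: [-0.5, 0.7, 0.5]
grip_width: 0.0425
```

Emit:
send_rows(deltas=[{"grip": 0, "translation": [0, 0, 0], "twist": [0, 0, 0]}, {"grip": 0, "translation": [0, 0, 0], "twist": [0, 0, 0]}, {"grip": 0, "translation": [0, 0, 0], "twist": [0, 0, 0]}, {"grip": 0, "translation": [0, 0, 0], "twist": [0, 0, 0]}])

```text
clock: 29.82
eef_pos: [0.4749, -0.4144, 0.0583]
tool_rot: [0.114, 0.993, 0.002, -0.004]
ft_force: [1.5, 7.0, 1.0]
grip_width: 0.0133
```

```bash
python3 -c "
from h import *
go(.478,-.415,.06,77);print(bot.get_obs()['ft_torque'])
s=camera('side')
zoom(s,(400,200,530,360),'e2.png',4.5)
zoom(s,(180,90,300,190),'e3.png',6)
"
```

```text
T [-0.003, 0.0, -0.002] tw [0.2, -0.4, -0.1] | at [ 0.4749 -0.4144  0.0583] psi 76.9 w 0.0133 F [1.5 7.  1. ] t 29.82 j6 -0.49
[ 1.25699316 -0.25437884 -0.19238745]
```

View pics/e2.png

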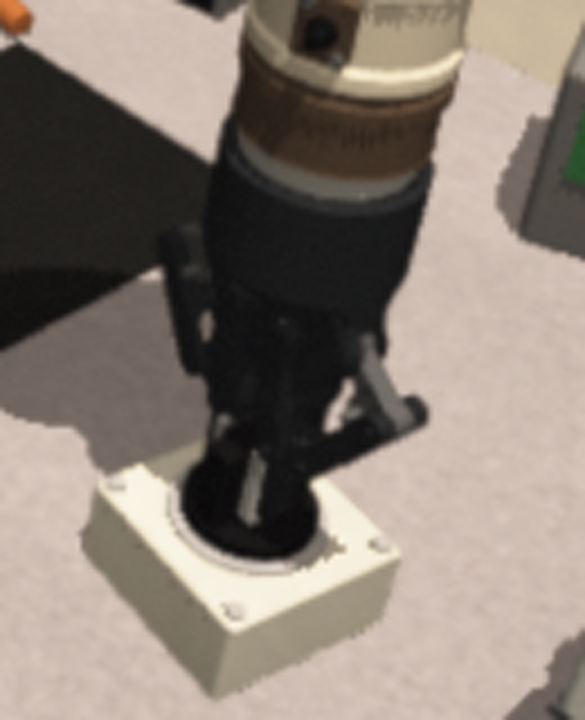

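View pics/e3.png

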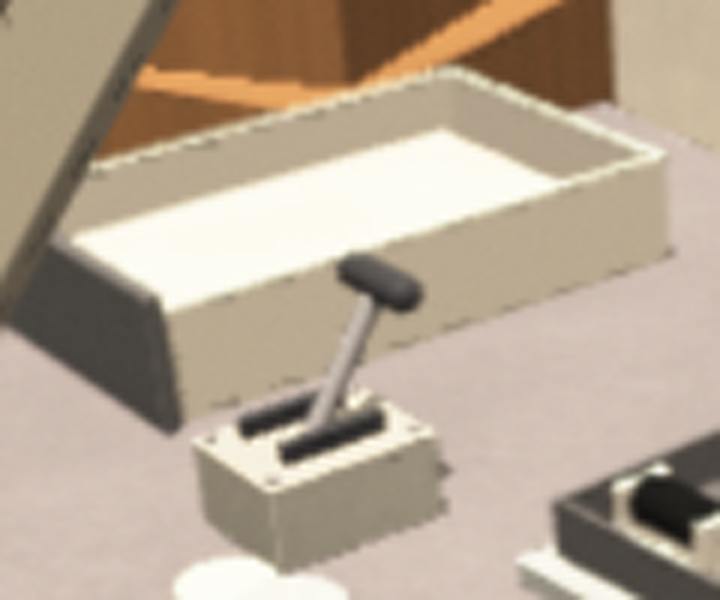

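Emit:
send_rows(deltas=[{"grip": 0, "translation": [-0.001, 0, 0], "twist": [0, 0, 7]}, {"grip": 0, "translation": [-0.001, 0, 0], "twist": [0, 0, 15]}, {"grip": 0, "translation": [-0.002, 0, 0], "twist": [0, 0, 23]}, {"grip": 0, "translation": [-0.002, 0, 0], "twist": [0, 0, 31]}, {"grip": 0, "translation": [-0.002, 0, 0], "twist": [0, 0, 39]}])

```text
clock: 30.5
eef_pos: [0.4765, -0.4118, 0.0584]
tool_rot: [0.441, 0.898, 0.003, -0.006]
ft_force: [0.2, 7.1, -1.6]
grip_width: 0.0131
```

```bash
python3 -c "
from h import *
go(.4775,-.415,.06,8);print(bot.get_obs()['ft_torque'])
"
```

```text
T [-0.003, -0.001, -0.002] tw [-0.2, -0.7, 29.7] | at [ 0.4765 -0.4118  0.0584] psi 37.7 w 0.0131 F [ 0.2  7.1 -1.6] t 30.5 j6 0.2
[ 1.43658774 -0.09274397  0.11592883]
```

Emit:
send_rows(deltas=[{"grip": 0, "translation": [-0.001, -0.001, 0], "twist": [0, 0, 8]}, {"grip": 0, "translation": [-0.002, -0.001, 0], "twist": [0, 0, 16]}, {"grip": 0, "translation": [-0.002, -0.001, 0], "twist": [0, 0, 24]}, {"grip": 0, "translation": [-0.002, -0.001, 0], "twist": [0, 0, 29]}, {"grip": 0, "translation": [-0.002, -0.001, 0], "twist": [0, 0, 31.5]}])

```text
clock: 31.12
eef_pos: [0.4787, -0.4108, 0.0584]
tool_rot: [0.667, 0.745, 0.004, -0.007]
ft_force: [3.8, 7.1, -3.5]
grip_width: 0.0131
```

```bash
python3 -c "
from h import *
go(.4775,-.415,.06,8);print(bot.get_obs()['ft_torque'])
c=camera('top');s=camera('side')
zoom(s,(400,200,530,360),'e4.png',4.5)
"
```

```text
T [-0.004, -0.002, -0.002] tw [-0.2, -0.9, -1.6] | at [ 0.4787 -0.4108  0.0584] psi 6.4 w 0.0131 F [ 3.8  7.1 -3.5] t 31.12 j6 0.75
[ 1.21746371 -0.94610486  0.98408403]
```

View pics/e4.png

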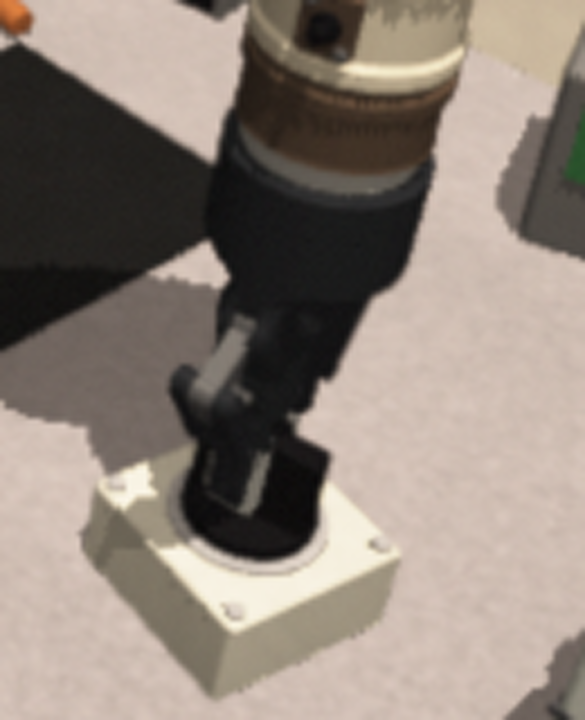

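The moment jumped to about 1 N·m, so the knob is at its stop. I'll hold for one row, then open wide so it springs free.

Emit:
send_rows(deltas=[{"grip": 0, "translation": [0, 0, 0], "twist": [0, 0, 0.5]}, {"grip": 1, "translation": [0, 0, 0], "twist": [0, 0, 0]}, {"grip": 1, "translation": [0, 0, 0], "twist": [0, 0, 0]}, {"grip": 1, "translation": [0, 0, -0.01], "twist": [0, 0, 0]}, {"grip": 1, "translation": [0, 0, -0.05], "twist": [0, 0, 0]}])

```text
clock: 31.85
eef_pos: [0.4775, -0.4104, 0.1072]
tool_rot: [0.666, 0.746, 0.004, -0.01]
ft_force: [0.9, -0.1, 0.2]
grip_width: 0.0841
```

Emit:
send_rows(deltas=[{"grip": 1, "translation": [0, 0, -0.06], "twist": [0, 0, -8]}, {"grip": 0.5, "translation": [0, 0, -0.11], "twist": [0, 0, -18]}, {"grip": 0, "translation": [0, 0, -0.13], "twist": [0, 0, -28]}, {"grip": 0, "translation": [0, 0, -0.13], "twist": [0, 0, -38]}, {"grip": 0, "translation": [0, 0, -0.13], "twist": [0, 0, -48]}])

```text
clock: 32.48
eef_pos: [0.4789, -0.4133, 0.2392]
tool_rot: [0.303, 0.953, 0.008, -0.006]
ft_force: [0.2, 0.3, -0.2]
grip_width: 0.0123
```

```bash
python3 -c "
from h import *
go(.50,-.1,.23,85)
c=camera('top');s=camera('side')
zoom(s,(400,200,530,360),'e5.png',4.5)
cv2.imwrite('pics/e6.png',s['color']);zoom(c,(195,100,290,200),'e7.png',6)
"
```

```text
T [0.163, 0.268, 0.015] tw [0.8, -0.7, -30.3] | at [ 0.4789 -0.4133  0.2392] psi 54.7 w 0.0123 F [ 0.2  0.3 -0.2] t 32.48 j6 -0.1
```

View pics/e5.png

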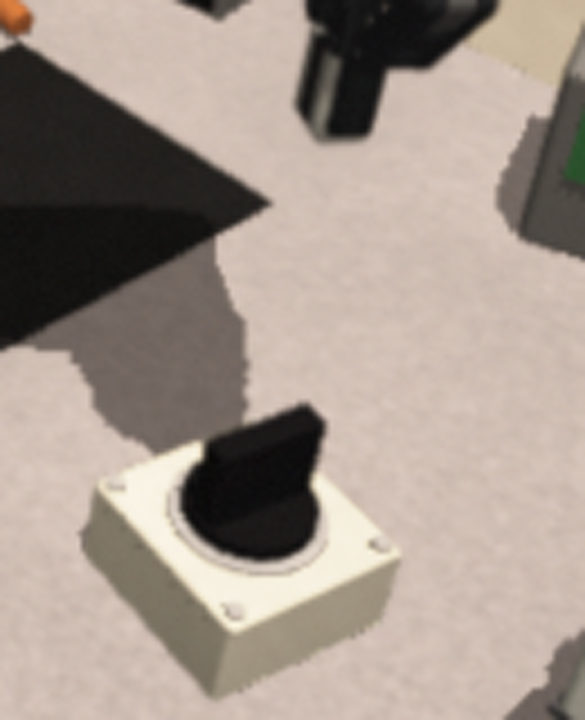

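View pics/e6.png

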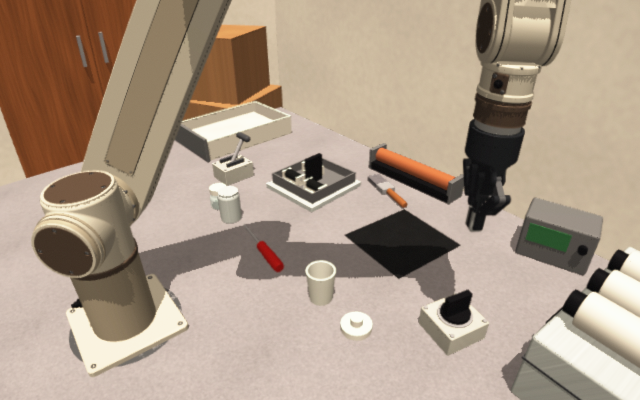

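View pics/e7.png

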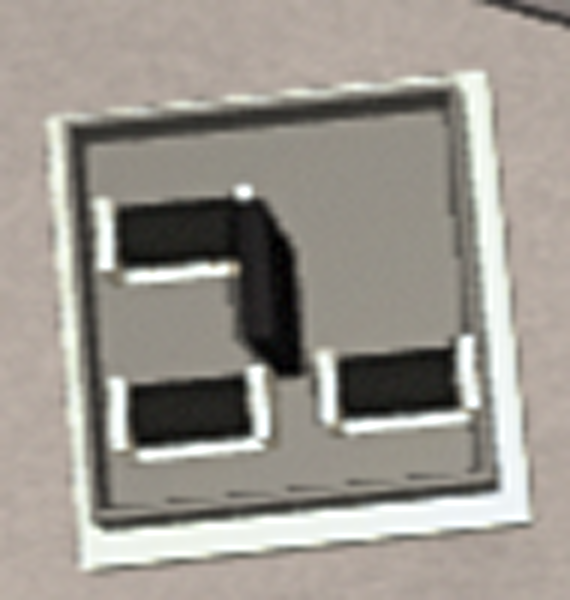

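The knob is back at rest and the tray still stands well on the plate. Next, to the far side of the lever.

```bash
python3 -c "
from h import *
go(.57,.401,.235,93)
"
```

```text
T [0.4, 0.715, 0.018] tw [0.9, -0.7, -38.6] | at [ 0.4787 -0.4132  0.2386] psi 54.4 w 0.0001 F [ 0.2 -0.5 -0.6] t 32.58 j6 -0.1
```

Emit:
send_rows(deltas=[{"grip": 0, "translation": [0.028, 0.05, 0], "twist": [0, 0, -7]}, {"grip": 0, "translation": [0.056, 0.1, 0], "twist": [0, 0, -14]}, {"grip": 0, "translation": [0.084, 0.15, 0], "twist": [0, 0, -21]}, {"grip": 0, "translation": [0.112, 0.2, 0], "twist": [0, 0, -28]}, {"grip": 0, "translation": [0.14, 0.25, 0], "twist": [0.9, -0.7, -35]}])

```text
clock: 33.2
eef_pos: [0.5107, -0.127, 0.2444]
tool_rot: [0.005, 1.0, -0.0, 0.001]
ft_force: [0.0, -0.1, 0.2]
grip_width: -0.0001
```

```bash
python3 -c "
from h import *
go(.57,.401,.235,93)
"
```

```text
T [-0.053, 0.529, 0.009] tw [-0.0, 0.1, -3.6] | at [ 0.5107 -0.127   0.2444] psi 89.4 w -0.0001 F [ 0.  -0.1  0.2] t 33.2 j6 -0.23
```

Emit:
send_rows(deltas=[{"grip": 0, "translation": [-0.006, 0.06, 0], "twist": [0, 0, -1]}, {"grip": 0, "translation": [-0.012, 0.12, 0], "twist": [0, 0, -2]}, {"grip": 0, "translation": [-0.018, 0.18, 0], "twist": [0, 0, -3]}, {"grip": 0, "translation": [-0.024, 0.24, 0], "twist": [0, 0, -3.6]}, {"grip": 0, "translation": [-0.03, 0.3, 0], "twist": [0, 0, -3.6]}])

```text
clock: 33.83
eef_pos: [0.5441, 0.1747, 0.2453]
tool_rot: [-0.024, 1.0, -0.0, 0.001]
ft_force: [0.4, -0.5, -0.3]
grip_width: 0.0
```

```bash
python3 -c "
from h import *
go(.57,.401,.235,93)
"
```

```text
T [-0.037, 0.225, 0.01] tw [-0.0, 0.2, -0.2] | at [0.5441 0.1747 0.2453] psi 92.8 w 0.0 F [ 0.4 -0.5 -0.3] t 33.83 j6 0.26
```

Emit:
send_rows(deltas=[{"grip": 0, "translation": [-0.01, 0.055, 0], "twist": [0, 0, 0]}, {"grip": 0, "translation": [-0.02, 0.11, 0], "twist": [0, 0, 0]}, {"grip": 0, "translation": [-0.03, 0.165, 0], "twist": [0, 0, 0]}, {"grip": 0, "translation": [-0.037, 0.225, 0.01], "twist": [0, 0, 0]}, {"grip": 0, "translation": [-0.037, 0.225, 0.02], "twist": [0, 0, 0]}])

```text
clock: 34.45
eef_pos: [0.5692, 0.4058, 0.2228]
tool_rot: [-0.025, 1.0, 0.0, 0.001]
ft_force: [-0.1, 0.1, -0.5]
grip_width: -0.0001
```

```bash
python3 -c "
from h import *
go(.565,.401,.108,93)
s=camera('side')
zoom(s,(180,70,320,190),'f1.png',5)
"
```

```text
T [0.005, -0.005, 0.115] tw [0.0, 0.1, -0.1] | at [0.5692 0.4058 0.2228] psi 92.9 w -0.0001 F [-0.1  0.1 -0.5] t 34.45 j6 0.57
```

View pics/f1.png

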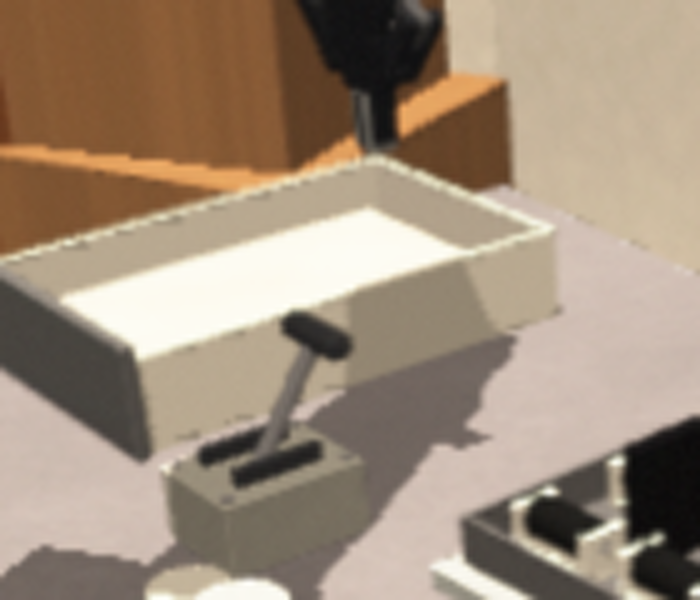

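Emit:
send_rows(deltas=[{"grip": 0, "translation": [0.003, -0.005, 0.03], "twist": [0, 0, 0]}, {"grip": 0, "translation": [0.003, -0.005, 0.06], "twist": [0, 0, 0]}, {"grip": 0, "translation": [0.003, -0.005, 0.09], "twist": [0, 0, 0]}, {"grip": 0, "translation": [0.003, -0.005, 0.115], "twist": [0, 0, 0]}, {"grip": 0, "translation": [0.003, -0.005, 0.115], "twist": [0, 0, 0]}])

```text
clock: 35.12
eef_pos: [0.5651, 0.3948, 0.1053]
tool_rot: [-0.023, 1.0, -0.003, -0.002]
ft_force: [-0.9, 0.3, -0.0]
grip_width: -0.0001
```

```bash
python3 -c "
from h import *
go(.452,.396,.108,93)
"
```

```text
T [0.113, 0.006, -0.002] tw [-0.3, -0.3, -0.4] | at [0.5651 0.3948 0.1053] psi 92.6 w -0.0001 F [-0.9  0.3 -0. ] t 35.12 j6 0.57
```

Emit:
send_rows(deltas=[{"grip": 0, "translation": [0.025, 0.002, -0.002], "twist": [0, 0, 0]}, {"grip": 0, "translation": [0.045, 0.003, -0.002], "twist": [0, 0, 0]}, {"grip": 0, "translation": [0.065, 0.003, -0.002], "twist": [0, 0, 0]}, {"grip": 0, "translation": [0.085, 0.003, -0.002], "twist": [0, 0, 0]}, {"grip": 0, "translation": [0.1, 0.003, -0.002], "twist": [0, 0, 0]}])

```text
clock: 35.75
eef_pos: [0.4655, 0.3931, 0.1107]
tool_rot: [-0.022, 1.0, -0.002, -0.001]
ft_force: [-0.0, 1.0, -0.4]
grip_width: 0.0
```

Emit:
send_rows(deltas=[{"grip": 0, "translation": [0.015, 0, 0], "twist": [0, 0, 0]}, {"grip": 0, "translation": [0.02, 0, 0], "twist": [0, 0, 0]}, {"grip": 0, "translation": [0.02, 0, 0], "twist": [0, 0, 0]}, {"grip": 0, "translation": [-0.005, 0, -0.01], "twist": [0, 0, 0]}, {"grip": 0, "translation": [-0.02, 0, -0.05], "twist": [0, 0, 0]}])

```text
clock: 36.38
eef_pos: [0.4854, 0.3928, 0.1581]
tool_rot: [-0.021, 1.0, -0.004, -0.003]
ft_force: [-0.2, 0.4, 0.2]
grip_width: 0.0002
```

```bash
python3 -c "
from h import *
go(.6185,.1868,.2,96.2)
s=camera('side')
zoom(s,(180,90,300,190),'f2.png',6)
"
```

```text
T [-0.124, -0.212, -0.041] tw [-0.4, -0.4, -3.8] | at [0.4854 0.3928 0.1581] psi 92.4 w 0.0002 F [-0.2  0.4  0.2] t 36.38 j6 0.64
```

View pics/f2.png

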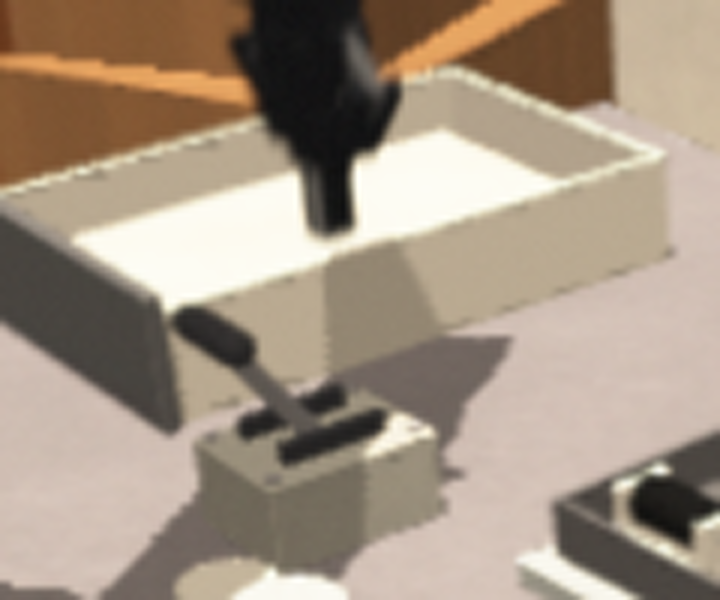

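The isolator is off again. Before regripping I'll recheck the tray pose.

```bash
python3 -c "
from h import *
c=camera('top');s=camera('side')
P=[onz(c,((u+.5)/6-.5+195,(v+.5)/6-.5+100),.048)[:2] for u,v in [(66,122),(455,85),(497,490),(97,527)]];print(np.round(P,4),np.mean(P,0))
zoom(s,(240,130,400,230),'g0.png',5)
go(.614,.1868,.2,96.2)
"
```

```text
[[0.6922 0.2784]
 [0.7091 0.1115]
 [0.5328 0.0908]
 [0.5164 0.2592]] [0.61262676 0.18495119]
T [-0.117, -0.213, -0.037] tw [0.0, 0.2, -3.8] | at [0.4884 0.3951 0.1631] psi 92.4 w 0.0004 F [ 0.3  0.5 -0.7] t 36.52 j6 0.64
```

View pics/g0.png

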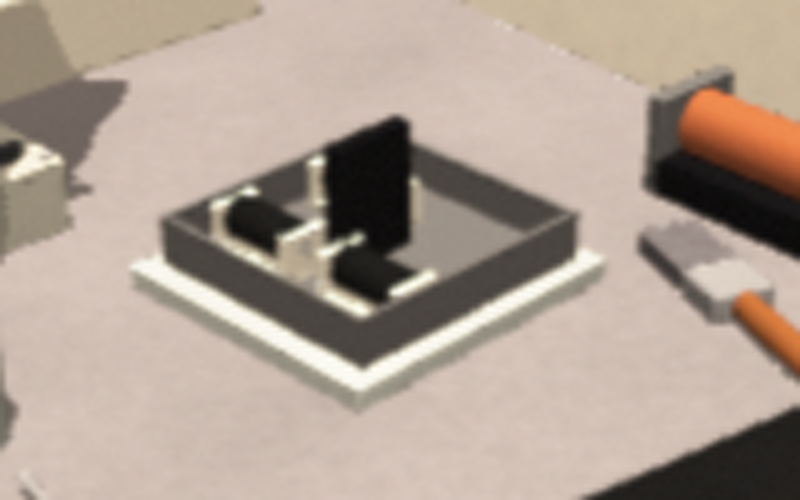

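Tray centre is at about (0.613, 0.186), unchanged. I'll move above it.

Emit:
send_rows(deltas=[{"grip": 0, "translation": [0, 0, -0.03], "twist": [0, 0, 0]}, {"grip": 0.3, "translation": [-0.03, -0.055, -0.037], "twist": [0, 0, -1]}, {"grip": 0.65, "translation": [-0.06, -0.11, -0.037], "twist": [0, 0, -2]}, {"grip": 0.65, "translation": [-0.09, -0.165, -0.037], "twist": [0, 0, -3]}, {"grip": 0.65, "translation": [-0.117, -0.213, -0.037], "twist": [0, 0, -3.8]}])

```text
clock: 37.15
eef_pos: [0.6144, 0.185, 0.1992]
tool_rot: [-0.054, 0.999, -0.0, 0.001]
ft_force: [0.4, 0.4, -0.2]
grip_width: 0.0558
```

```bash
python3 -c "
from h import *
go(.614,.1868,.067,96.2)
"
```

```text
T [0.0, 0.002, 0.132] tw [-0.0, 0.1, -0.0] | at [0.6144 0.185  0.1992] psi 96.2 w 0.0558 F [ 0.4  0.4 -0.2] t 37.15 j6 0.18
```

Emit:
send_rows(deltas=[{"grip": 0.65, "translation": [0, 0.002, 0.04], "twist": [0, 0, 0]}, {"grip": 0.65, "translation": [0, 0.002, 0.08], "twist": [0, 0, 0]}, {"grip": 0.65, "translation": [0, 0.002, 0.11], "twist": [0, 0, 0]}, {"grip": 0.65, "translation": [0, 0.002, 0.13], "twist": [0, 0, 0]}, {"grip": 0.65, "translation": [0, 0.002, 0.132], "twist": [0, 0, 0]}])

```text
clock: 37.78
eef_pos: [0.6121, 0.1862, 0.0639]
tool_rot: [-0.054, 0.999, -0.001, -0.002]
ft_force: [-0.2, -0.4, -0.1]
grip_width: 0.0552
```

Emit:
send_rows(deltas=[{"grip": 0, "translation": [0, 0, 0], "twist": [0, 0, 0]}, {"grip": 0, "translation": [0, 0, 0], "twist": [0, 0, 0]}, {"grip": 0, "translation": [0, 0, 0], "twist": [0, 0, 0]}, {"grip": 0, "translation": [0, 0, 0], "twist": [0, 0, 0]}, {"grip": 0, "translation": [0, 0, 0], "twist": [0, 0, 0]}])

```text
clock: 38.4
eef_pos: [0.6128, 0.1862, 0.065]
tool_rot: [-0.054, 0.999, -0.001, -0.001]
ft_force: [0.6, -1.2, 3.0]
grip_width: 0.0133
```

Emit:
send_rows(deltas=[{"grip": 0, "translation": [0, 0, -0.008], "twist": [0, 0, 0]}, {"grip": 0, "translation": [0, 0, -0.016], "twist": [0, 0, 0]}, {"grip": 0, "translation": [0, 0, -0.024], "twist": [0, 0, 0]}, {"grip": 0, "translation": [0, 0, -0.03], "twist": [0, 0, 0]}, {"grip": 0, "translation": [0, 0, -0.03], "twist": [0, 0, 0]}])

```text
clock: 39.02
eef_pos: [0.6133, 0.1865, 0.0957]
tool_rot: [-0.054, 0.999, -0.001, -0.001]
ft_force: [0.2, -0.1, -4.5]
grip_width: 0.0134
```

```bash
python3 -c "
from h import *
go(.6185,-.1615,.097,85.7)
s=camera('side')
zoom(s,(240,130,400,230),'g1.png',5)
"
```

```text
T [0.032, -0.347, -0.001] tw [-0.1, -0.1, 10.5] | at [0.6133 0.1865 0.0957] psi 96.2 w 0.0134 F [ 0.2 -0.1 -4.5] t 39.02 j6 0.19
```

View pics/g1.png

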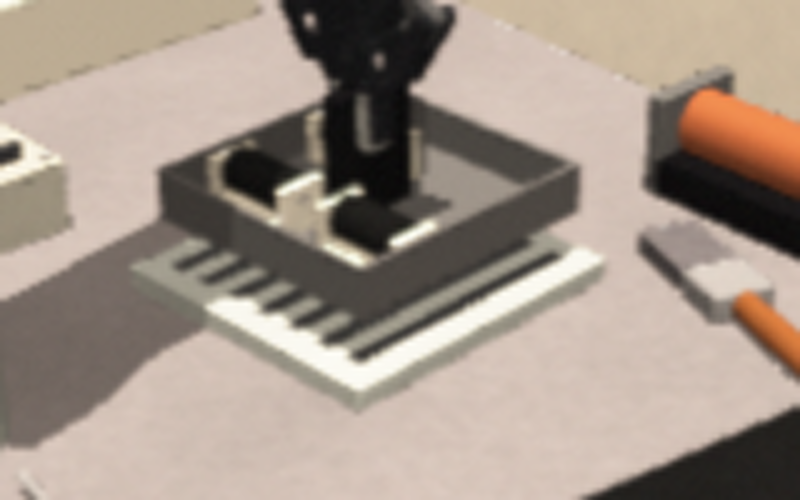

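Emit:
send_rows(deltas=[{"grip": 0, "translation": [0.002, -0.02, 0], "twist": [0, 0, 0.5]}, {"grip": 0, "translation": [0.005, -0.055, 0], "twist": [0, 0, 1.5]}, {"grip": 0, "translation": [0.009, -0.095, 0], "twist": [0, 0, 3]}, {"grip": 0, "translation": [0.012, -0.135, 0], "twist": [0, 0, 4.5]}, {"grip": 0, "translation": [0.016, -0.175, 0], "twist": [0, 0, 6]}])

```text
clock: 39.7
eef_pos: [0.6153, 0.0082, 0.0952]
tool_rot: [-0.0, 1.0, -0.001, -0.001]
ft_force: [-0.2, 0.8, -6.2]
grip_width: 0.013
```

```bash
python3 -c "
from h import *
go(.6185,-.1615,.092,85.7)
s=camera('side')
zoom(s,(240,100,470,290),'g2.png',3.4)
"
```

```text
T [-0.003, -0.17, 0.003] tw [-0.1, -0.2, 4.4] | at [0.6153 0.0082 0.0952] psi 90.1 w 0.013 F [-0.2  0.8 -6.2] t 39.7 j6 0.01
```

View pics/g2.png

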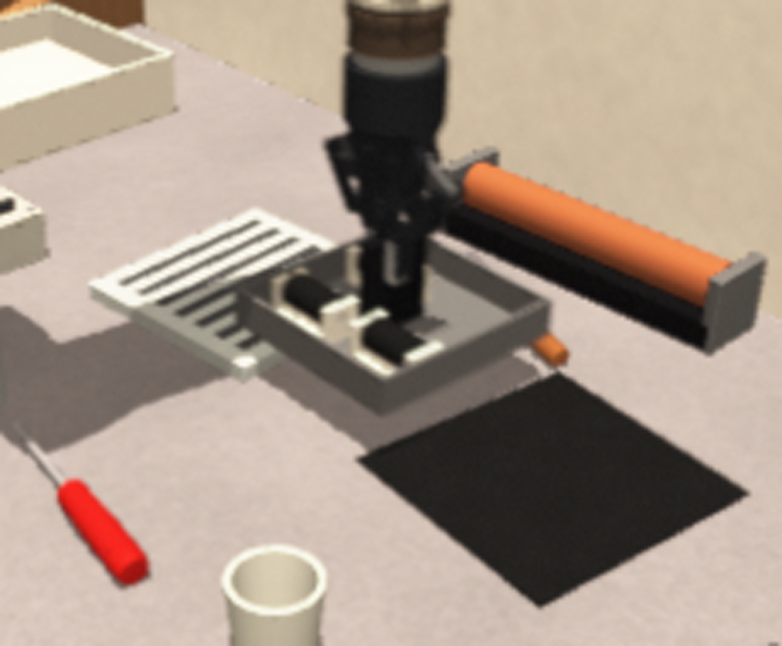

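Emit:
send_rows(deltas=[{"grip": 0, "translation": [-0.001, -0.04, 0], "twist": [0, 0, 1.5]}, {"grip": 0, "translation": [-0.002, -0.085, 0], "twist": [0, 0, 3]}, {"grip": 0, "translation": [-0.003, -0.125, 0], "twist": [0, 0, 4]}, {"grip": 0, "translation": [-0.003, -0.155, 0], "twist": [0, 0, 4.4]}, {"grip": 0, "translation": [-0.003, -0.168, 0], "twist": [0, 0, 4.4]}])

```text
clock: 40.38
eef_pos: [0.6163, -0.1688, 0.0961]
tool_rot: [0.043, 0.999, -0.004, -0.002]
ft_force: [0.2, 0.7, -5.7]
grip_width: 0.0132
```

```bash
python3 -c "
from h import *
go(.6185,-.1615,.056,85.7)
"
```

```text
T [-0.002, 0.008, 0.04] tw [-0.5, -0.2, -0.6] | at [ 0.6163 -0.1688  0.0961] psi 85.1 w 0.0132 F [ 0.2  0.7 -5.7] t 40.38 j6 -0.18
```

Emit:
send_rows(deltas=[{"grip": 0, "translation": [-0.002, 0.007, 0.005], "twist": [0, 0, -0.6]}, {"grip": 0, "translation": [-0.002, 0.007, 0.015], "twist": [-0.5, 0, -0.6]}, {"grip": 0, "translation": [-0.002, 0.007, 0.025], "twist": [-0.5, 0, -0.6]}, {"grip": 0, "translation": [-0.002, 0.007, 0.034], "twist": [-0.5, 0, -0.6]}, {"grip": 0, "translation": [-0.002, 0.007, 0.038], "twist": [-0.5, 0, -0.6]}])

```text
clock: 41.0
eef_pos: [0.6182, -0.1616, 0.0568]
tool_rot: [0.037, 0.999, 0.0, -0.003]
ft_force: [0.0, -0.5, -5.2]
grip_width: 0.0131
```

```bash
python3 -c "
from h import *
go(.6185,-.1615,.053,85.7)
s=camera('side')
zoom(s,(330,140,470,290),'g3.png',4)
"
```

```text
T [-0.0, 0.0, 0.004] tw [0.0, -0.3, 0.1] | at [ 0.6182 -0.1616  0.0568] psi 85.8 w 0.0131 F [ 0.  -0.5 -5.2] t 41.0 j6 -0.18
```

View pics/g3.png

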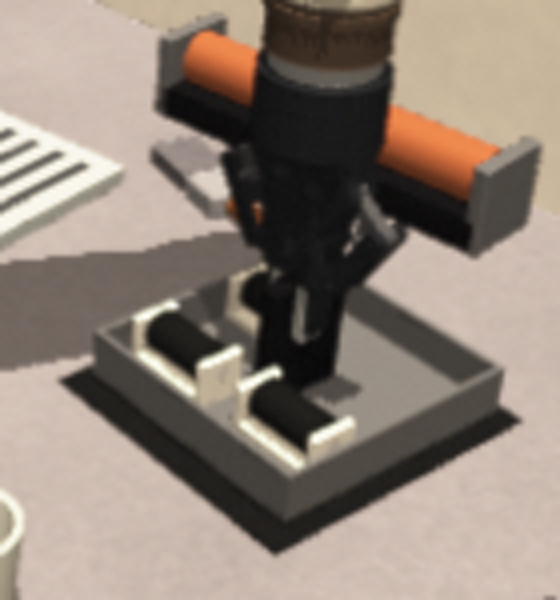

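Emit:
send_rows(deltas=[{"grip": 0, "translation": [0, 0, 0.002], "twist": [0, 0, 0]}, {"grip": 0, "translation": [0, 0, 0.004], "twist": [0, 0, 0]}, {"grip": 0, "translation": [0, 0, 0.004], "twist": [0, 0, 0]}, {"grip": 0.5, "translation": [0, 0, 0.004], "twist": [0, 0, 0]}, {"grip": 0.65, "translation": [0, 0, 0.003], "twist": [0, 0, 0]}])

```text
clock: 41.68
eef_pos: [0.6191, -0.1621, 0.0549]
tool_rot: [0.037, 0.999, 0.0, -0.001]
ft_force: [-0.1, 0.8, 1.1]
grip_width: 0.0492
```

Emit:
send_rows(deltas=[{"grip": 0.65, "translation": [0, 0, 0], "twist": [0, 0, 0]}, {"grip": 0.65, "translation": [0, 0, -0.03], "twist": [0, 0, 0]}, {"grip": 0.65, "translation": [0, 0, -0.08], "twist": [0, 0, 0]}, {"grip": 0.65, "translation": [0, 0, -0.13], "twist": [0, 0, 0]}, {"grip": 0.65, "translation": [0, 0, -0.15], "twist": [0, 0, 0]}])

```text
clock: 42.3
eef_pos: [0.6213, -0.1626, 0.2098]
tool_rot: [0.037, 0.999, -0.001, 0.002]
ft_force: [0.3, -1.1, 0.7]
grip_width: 0.0555
```

Emit:
send_rows(deltas=[{"grip": 0.65, "translation": [0.06, 0, 0], "twist": [0, 0, 0]}, {"grip": 0.65, "translation": [0.12, 0, 0], "twist": [0, 0, 0]}, {"grip": 0.65, "translation": [0.18, 0, 0], "twist": [0, 0, 0]}, {"grip": 0.65, "translation": [0.24, 0, 0], "twist": [0, 0, 0]}, {"grip": 0.65, "translation": [0.3, 0, 0], "twist": [0, 0, 0]}])

```text
clock: 42.92
eef_pos: [0.3205, -0.1401, 0.2088]
tool_rot: [0.037, 0.999, -0.001, 0.003]
ft_force: [-0.1, -0.3, 0.7]
grip_width: 0.0553
```

```bash
python3 -c "
from h import *
go(.6185,-.1615,.053,85.7)
c=camera('top');s=camera('side')
cv2.imwrite('pics/k1.png',s['color']);cv2.imwrite('pics/k2.png',c['color']);zoom(c,(330,108,420,198),'k3.png',6.6)
"
```

```text
T [-0.298, 0.001, 0.158] tw [-0.1, 0.4, 0.0] | at [ 0.3205 -0.1401  0.2088] psi 85.7 w 0.0553 F [-0.1 -0.3  0.7] t 42.92 j6 -0.34
```

View pics/k1.png

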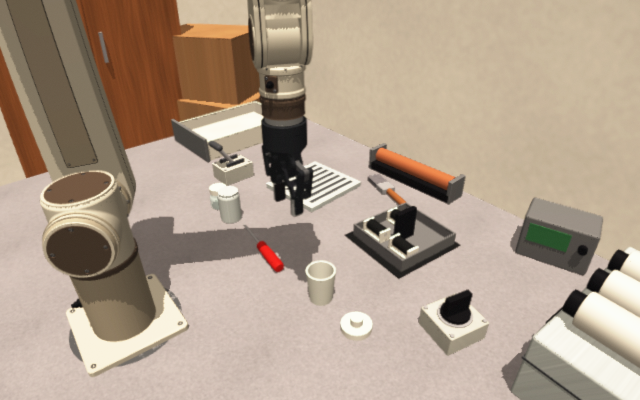

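View pics/k2.png

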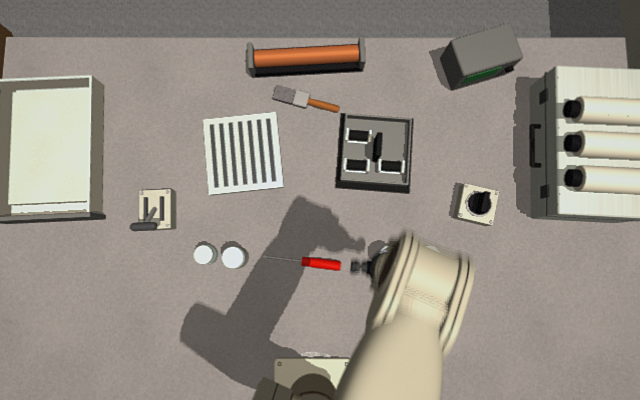

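View pics/k3.png

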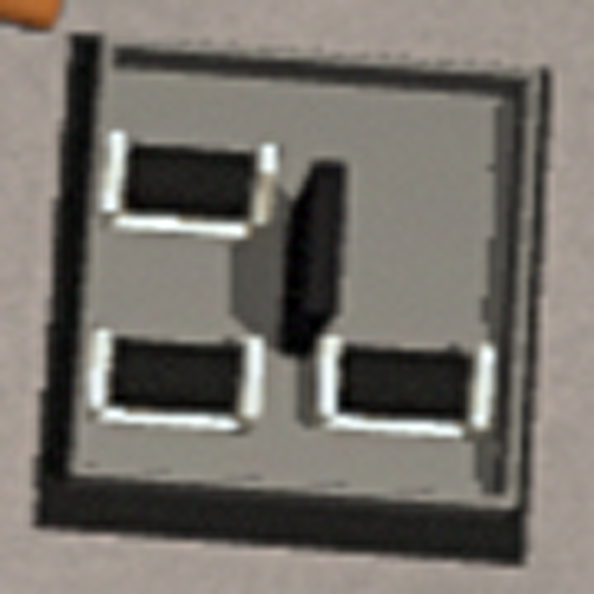

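The tray is centred and square on the mat with all rollers flat. The isolator is off, the knob is at rest and the bystanders haven't moved. Handing in.

```bash
python3 -c "
from h import *
c=camera('top')
P=[onz(c,((u+.5)/6.6-.5+330,(v+.5)/6.6-.5+108),.036)[:2] for u,v in [(103,42),(543,72),(515,508),(70,480)]];print(np.mean(P,0))
print(bot.job_done())"
```

```text
[ 0.61978463 -0.16178497]
the job is handed in; nothing more can be done
None
```

The job is done and handed in; the hand-in gave no verdict. It took about 43 s of the 210 s allowed.

- **Loading:** I found three roller units on the bench and put all three in the tray on its mat, flat and not stacked.
- **Out to the plate:** I carried the tray level by its fin and set it down centred and square on the plate. It was let go and still in place after the starter was run.
- **Isolator and starter:** I flipped the isolator on, and the lever's position in the picture matched 1.2 rad. Then I twisted the starter about 70° clockwise, until the moment on the tool jumped to about 1 N·m, which I took as the stop. When I let go, the knob sprang back to its rest direction. I then flipped the isolator off.
- **Back to the mat:** I returned the loaded tray and backed the arm away before handing in.

**Last checks:**
- **Tray:** its centre measured (0.620, -0.162) m against about (0.6185, -0.1615) m for the mat, so it is within about 2 mm and square to it.
- **Everything else:** all three rollers lie inside the tray, the isolator is off and the starter is at rest. The arm touches nothing, and the other objects look unmoved.
- **Force:** one roller took a 16 N upward push as it was set down, well under the limit.
- **Not seen directly:** the starter angle at its stop is inferred from the tool's turn and the moment. The gripper hid the knob from view.

No check failed, and I saw no knock to the tray or rollers and no loosening of the grip.

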